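# Uncover a dry block heater and load two long tubes

### The arm

A 6-joint arm with a two-finger parallel gripper is mounted at the origin on the work surface. World frame = base frame: x ahead of the robot, y to its left, z up, the work surface at z = 0. Lengths are in m, angles in degrees, forces in N, time in s.
With the tool pointing down it reaches from about 0.25 to 0.725 m from the base axis. Payload 9.7 kg.
Tool frame: the origin (TCP) lies at the very end of the fingers, on their centre line; the grasp point (between the pads) lies 19 mm behind it; z points along the fingers, y is the direction in which the jaws open and shut (so a half turn about z gives the same grasp; the last joint's range is limited). The gripper opens to 85 mm and grips with 20 to 120 N. Pads are 22 mm wide; open, the fingers measure 114 mm over their backs; the gripper's body (76 mm by 85 mm) begins 54 mm behind the grasp point. The pads swing forward as they close: fully open they stand 13 mm farther back than shut.
Start: joints at [-64.229, 4.979, 10.078, 95.1, 0, 90], TCP at [0.239, -0.495, 0.231] pointing down, gripper open.
Joint ranges: [-179.16, 179.16], [-48.56, 103.87], [-65.8, 70.77], [-126.05, 130.52], [-82.76, 87.17], [-180, 180]. Speed limits (degrees/s): [127.2, 127.2, 147.25, 180, 180, 180].

### API

Orientations are given as [roll, pitch, yaw] about the fixed x, y, z axes, in that order (R = Rz(yaw) Ry(pitch) Rx(roll)).
In Python, from workcell import bot gives the robot as it stands. The module is installed in compiled form; this text tells all that it offers.
- The arm moves only by the tool step_arm, never from a script. Its arguments are lists of equal length, an entry for each row: "dr": the turn, a rotation vector about the tool's x, y, z in rad, a list of three; "xyz": the shift along the tool's x, y, z in units of 40 mm (1.0 is 40 mm), a list of three; "gripper": the opening, from 0 (shut) to 1 (fully open). In form: {"dr": [[wx, wy, wz], ...], "xyz": [[x, y, z], ...], "gripper": [gripper, ...]}. A call has exactly 8 rows; each row is the pose to reach, as a shift and turn from the pose commanded when the call began, along the tool's axes at that moment; what a row does not reach only later rows make up. A row lasts 1/10 s, in which the tool goes at most 50 mm and 8.59 degrees, less where a joint would pass 70% of its speed; a pose out of reach is approached as far as the arm can. A call with a gripper value outside its range is refused whole. The fingers move at their own pace and stop on an object; "squeeze" is the grip in N (left out, the last holds). Time passes only in rows, so rows that repeat a pose let the fingers close, or fill a call up. It gives the time, the measured TCP pose, the force and the opening at its end, in the units of the state.
- bot.get_obs(): the state, without advancing time (a new reading comes with each control period).
- bot.camera(name): name is "scene" or "top" or "wrist"; returns a dict with "image" (480x640x3 uint8, red, green, blue), "camera_matrix" (3x3 intrinsics, pixels), "R" (3x3) and "t" (3): a world point X has camera coordinates R X + t. Camera axes: x right, y down, z forward; pixel columns grow to the right and rows downward; lengths in m; the calibration is good to about 2 mm. A picture is of the moment at which its call begins. There is no depth.
- bot.job_done(): hands the job in, once; it reports no verdict.
Trained networks look in a picture, given as the dict that the camera call returned (one of the last four; its "shot" number tells which), for a name from the list of things; names that differ only in an ending like _2 or _b are one class to them, and where a whole thing is asked for, a point or a joint stands for the part that bears it (a point fixed in the world has none). Each returns a list of dicts, best first, with "p" (0 to 1); they miss things now and then, are a little off and sometimes report something else, mostly with a low value. They report only what shows in the picture. A call takes as long as a camera call. They do not tell look-alikes from the thing itself.
- bot.regions_of(picture, thing): "region" (480x640 bool, what is visible of it) and "box" ([centre column, centre row, width, height] in pixels, round what is visible of it).
The state is a dict: "time": time; "q": joint angles; "qd": joint speeds; "joint_efforts": joint torques, N m; "ee_pos": TCP position; "tcp_rot": TCP orientation; "wrist_force": force on the tool from outside, world axes, zero at the start; "torque": the same for the moment, N m; "opening": finger opening in m.
Only numpy, scipy, OpenCV 4.12 (cv2) and the standard library are available. Lean on these libraries where they do the work, as an engineer would, in place of code of your own. Each camera call takes 0.05 s, during which the arm holds its last target.

### The job

Load the dry block heater: lift its cover plate straight up off the two dowel pins, keeping it level so that it does not bind, and lay it flat in the middle of the black rubber mat, handle up. Then take the two capped glass tubes from the slanted rest and stand them upright, cap up, in any two wells of the block, lowering each all the way to the bottom of its well; do not drop the cover or the tubes. Leave the beaker, the amber bottle and the white dish where they are.

Things in the scene. Friction and masses are not known exactly. Their poses are not given: they have to be found in the camera images.
- heater: Dry block heater, a fixed white bench unit 250 mm (x) by 180 mm (y), housing 91 mm high around its aluminium block. Origin: centre of its underside, z up, x from the sloping control panel to the back.
- block_top (a point): Centre of the block's top face, 100 mm above the bench, axes as the heater's. Top 105 (x) by 130 mm (y). Six equal round wells, 20.5 mm in diameter, 50 mm deep, at x = -27 and +27, y = -34, 0 and +34 mm from here. Two steel dowels, 8 mm in diameter, stand up 22 mm from the top at x = 0, y = -56 and +56 mm. The cover lies on the block at the start and hides the wells.
- cover: Cover: aluminium plate 105 (x) by 130 (y) by 8 mm, 0.36 kg, two 9.5 mm through holes at x = 0, y = -56 and +56 mm. Origin: centre of its underside, z up; it starts at block_top, axes alike. Black bar handle on two 12 mm posts at y = -30 and +30 mm: bar 14 mm thick (x), 72 mm long (y), 28 to 41 mm above the underside, centred; 20 mm free below it.
- rest: Slanted white tube rest, fixed, 165 (x) by 170 mm (y). Origin: centre of its underside; x away from the robot, downhill. Tubes lie along x at y = +40 (tube_a) and -40 mm (tube_b), axes 72 mm above the bench over x = 0. Notched combs carry each tube 21 to 29 and 123 to 131 mm from its foot, teeth as high as its axis; between them it is free, its axis 38 mm above the rest's plate.
- tube_a: A capped test tube, 150 mm long, 45 g: clear glass body 18 mm in diameter, its foot tapered over the last 6 mm; black screw cap 22 mm in diameter on the top 18 mm. Origin: centre of the foot's end face; z runs along the tube from foot to cap. Starts lying in the slanted rest, foot low and away from the robot, cap high, axis 20 degrees off level.
- tube_b: The other, equal capped test tube, 150 mm long, 45 g: clear glass body 18 mm in diameter, its foot tapered over the last 6 mm; black screw cap 22 mm in diameter on the top 18 mm. Origin: centre of the foot's end face; z runs along the tube from foot to cap. Starts lying in the slanted rest, foot low and away from the robot, cap high, axis 20 degrees off level.
- mat: Black rubber bench mat, 220 mm (x) by 190 mm (y), 4 mm thick, fixed flat on the bench. Origin at the centre of its underside, z up.
- beaker: Empty clear glass beaker, 72 mm in diameter, 95 mm high; origin at the centre of its underside. A bystander.
- reagent: Closed amber glass bottle with a black cap, 68 mm in diameter, 145 mm high; origin at the centre of its underside. A bystander.
- dish: White porcelain dish, 90 mm in diameter, 35 mm high; origin at the centre of its underside. A bystander.
There are look-alikes about, which are no part of the job. Leave any green or purple look-alike of the tube_a alone. What is shaped like the cover but green is not meant.

How it is judged:
By the outcome, as a careful person would: the job done as asked, in the order asked, and still so for the second after the job is handed in, with the robot touching nothing.
It also fails if it takes over 72 s, if anything falls off the work surface, if the arm or the gripper's body presses on something with over 40 N, if the wrist force passes 120 N, or if a joint passes its speed limit or range.

## Working session

There is one attempt and no reset: what is moved stays moved. The work goes in short steps, Python scripts to look and compute and a tool call to move; the robot and the scene stay as the last step left them, time stands still between calls to the robot, and variables do not carry over. Pictures are saved under pics/ and viewed, and the job is handed in when it is done.

Besides the shell and the picture viewer there is one more tool, called after "Request:" by a JSON object that holds its "op" and its "data", one argument or row to a line. step_arm: Moves the arm, as the interface text tells. Its arguments: {"type":"object","properties":{"dr":{"type":"array"},"xyz":{"type":"array"},"gripper":{"type":"array"},"squeeze":{"type":"number"}},"required":["dr","xyz","gripper"]}

```bash
ls; mkdir -p pics
python3 - <<'E'
from workcell import bot
import cv2, numpy as np, pickle
o=bot.get_obs(); print(o)
for n in ["scene","top","wrist"]:
    c=bot.camera(n); cv2.imwrite(f"pics/{n}0.png",c["image"][:,:,::-1]); print(n,c["camera_matrix"].tolist(),c["R"].tolist(),c["t"].tolist())
    pickle.dump(c,open(f"pics/{n}0.pkl","wb"))
    if n!="wrist":
        for t in ["heater","cover","rest","tube_a","mat","beaker","reagent","dish"]:
            print(n,t,[(round(r["p"],2),[round(x) for x in r["box"]]) for r in bot.regions_of(c,t)])
E
```

```text
pics
{'time': 0.0, 'q': array([-6.42303961e+01,  5.00970517e+00,  1.00354930e+01,  9.50995928e+01,
        4.15155066e-04,  9.00013693e+01]), 'qd': array([-0.02426583, -0.00254896, -0.03682015,  0.05546753, -0.00728539,
        0.06885449]), 'joint_efforts': array([ 2.71482182e-03, -5.20384204e+01,  4.64804971e+01,  1.64380803e-02,
        2.21032997e-04,  3.57215612e-06]), 'ee_pos': array([ 0.23901838, -0.49509865,  0.23060576]), 'tcp_rot': array([-1.79926195e+02, -4.13390811e-04,  2.57682340e+01]), 'wrist_force': array([ 0.898578  , -0.46495356,  0.73082641]), 'torque': array([-0.0080808 ,  0.03127764,  0.0264622 ]), 'opening': 0.08525399978564203}
scene [[487.5279090951227, 0.0, 320.841794536691], [0.0, 487.5279090951227, 238.1470022507664], [0.0, 0.0, 1.0]] [[-0.4705074810427412, 0.8822793365926697, -0.014348606357872733], [0.7028162889016206, 0.36487089445124915, -0.6106705285478405], [-0.5335465999679577, -0.29740948640543413, -0.7917547745727133]] [0.14011789717818215, -0.3226575600791079, 1.6404152603269417]
scene heater [(0.74, [387, 294, 114, 106])]
scene cover [(0.91, [414
[... 968 characters left out ...]
44, 31, 38])]
top tube_a [(0.86, [370, 248, 21, 59]), (0.84, [208, 134, 61, 21]), (0.83, [342, 101, 29, 51]), (0.82, [338, 238, 22, 61])]
top mat [(0.67, [481, 246, 92, 100])]
top beaker [(0.69, [289, 143, 30, 36])]
top reagent [(0.91, [142, 216, 45, 31])]
top dish [(0.97, [414, 137, 32, 37]), (0.16, [371, 246, 18, 61])]
wrist [[352.97423294526493, 0.0, 319.7329123257835], [0.0, 352.97423294526493, 237.32754521609365], [0.0, 0.0, 1.0]] [[0.43566930312081714, -0.9001066984473082, -0.0004355783610420612], [-0.8595385966533875, -0.4161770911812889, 0.2966311339677725], [-0.2671809483876928, -0.1288586830064945, -0.9549920317115137]] [-0.550022349875417, -0.03931653347405879, 0.3795086171418293]
```

View pics/scene0.png

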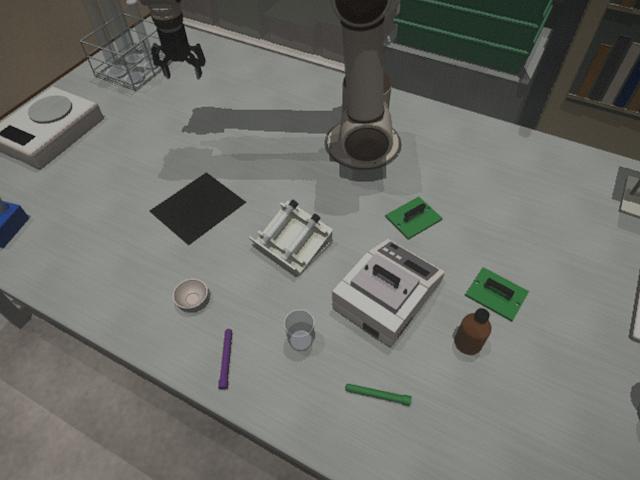

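View pics/top0.png

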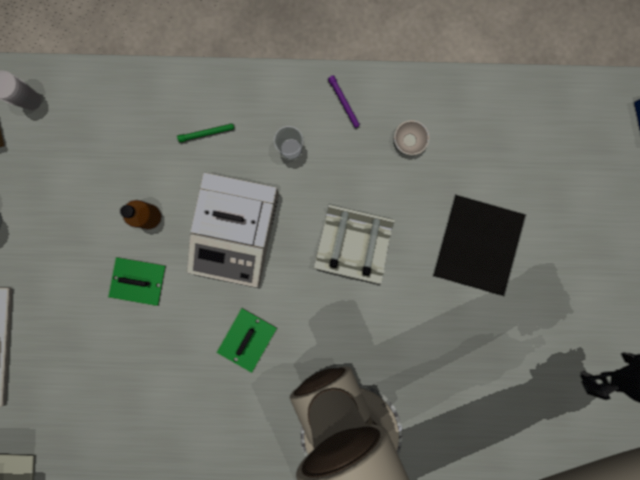

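View pics/wrist0.png

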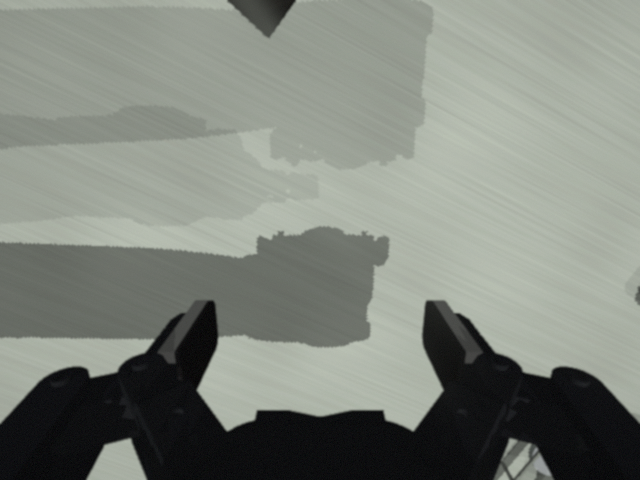

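The top image shows the aluminium cover on the heater at (231,217), with green cover look-alikes at (137,281) and (247,340). The clear tubes lie in the rest at (340,238) and (372,247); the green tube at (206,133) and the purple one at (343,101) are decoys. The mat is at (480,246). I'll check these in enlarged crops.

Run:
```python
import cv2, numpy as np
t=cv2.imread("pics/top0.png"); s=cv2.imread("pics/scene0.png")
a=cv2.resize(t[165:295,180:290],None,fx=5,fy=4.6*1,interpolation=cv2.INTER_CUBIC)
def crop(im,x,y,w,h,f,n):
    c=cv2.resize(im[y:y+h,x:x+w],None,fx=f,fy=f,interpolation=cv2.INTER_CUBIC)
    for i in range(0,w,10): cv2.putText(c,str(x+i),(i*f,8),0,.3,(0,0,255),1); cv2.line(c,(i*f,10),(i*f,14),(0,0,255),1)
    for i in range(0,h,10): cv2.putText(c,str(y+i),(0,i*f),0,.3,(0,0,255),1)
    cv2.imwrite("pics/"+n,c)
crop(t,180,165,110,130,4,"c_top_heater.png")
crop(t,310,195,90,95,6,"c_top_rest.png")
crop(s,325,230,130,120,5,"c_sc_heater.png")
crop(s,240,190,100,90,6,"c_sc_rest.png")
```

```text
(no output)
```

View pics/c_top_heater.png

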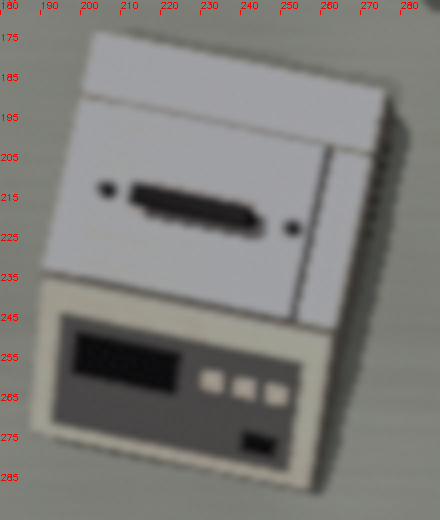

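View pics/c_top_rest.png

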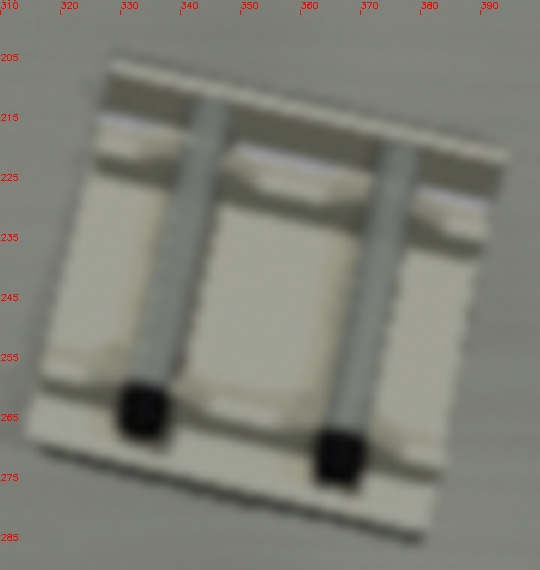

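View pics/c_sc_heater.png

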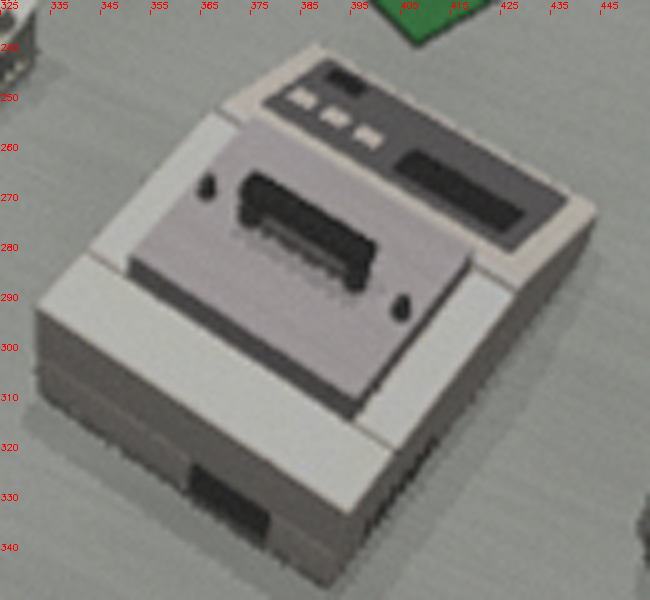

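View pics/c_sc_rest.png

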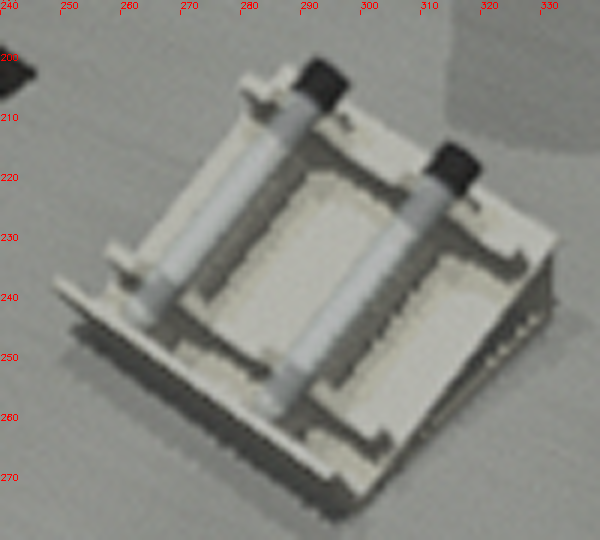

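The crops confirm it. The heater carries the aluminium cover, with pins at top-view (207,212) and (253,222). The rest holds two clear tubes with black caps at (334,263) and (366,271). Next I'll fit the poses.

```bash
cat > h.py <<'E'
import numpy as np, cv2, pickle
from scipy.optimize import least_squares
from scipy.spatial.transform import Rotation as Ro
def proj(c,X):
    X=np.atleast_2d(X); r,_=cv2.Rodrigues(np.array(c["R"],float))
    return cv2.projectPoints(X.reshape(-1,1,3).astype(float),r,np.array(c["t"],float),np.array(c["camera_matrix"]),None)[0][:,0]
def place(p,L):
    c,s=np.cos(p[2]),np.sin(p[2]); L=np.atleast_2d(L)
    return np.c_[p[0]+c*L[:,0]-s*L[:,1],p[1]+s*L[:,0]+c*L[:,1],L[:,2]]
def ray(c,u,z):
    R=np.array(c["R"]);t=np.array(c["t"]);K=np.array(c["camera_matrix"])
    o=-R.T@t; d=R.T@np.linalg.inv(K)@np.array([u[0],u[1],1.]); return o+d*(z-o[2])/d[2]
E
python3 - <<'E'
from h import *
T=pickle.load(open("pics/top0.pkl","rb"));S=pickle.load(open("pics/scene0.pkl","rb"))
m=1e-3
H=[(T,(0,56,115),(206.75,212.25)),(T,(0,-56,115),(253,222)),(T,(125,90,91),(203.25,172.75)),(T,(125,-90,91),(276.5,187.5)),
(T,(-52.5,-65,108),(253,244.5)),(T,(52.5,-65,108),(262,201.75)),
(S,(0,-56,115),(366.4,267.4)),(S,(0,56,115),(405.2,291.4)),(S,(52.5,-65,108),(351,282.4)),(S,(52.5,65,108),(396.6,310.8)),(S,(-52.5,65,108),(419.8,280)),(S,(-52.5,-65,108),(374,253.6)),(S,(125,-90,91),(332.6,291)),(S,(125,90,91),(394.6,332)),(S,(125,90,0),(390,347.6))]
def res(p,P): return np.concatenate([(proj(c,place(p,np.array(L)*m))[0]-u) for c,L,u in P])
for Q,n in ((H,"both"),([h for h in H if h[0] is T],"top"),([h for h in H if h[0] is S],"scene")):
    r=least_squares(res,[.5,.2,0],args=(Q,),loss="soft_l1"); print(n,r.x[:2],np.degrees(r.x[2]))
    if n=="both": print(r.fun.reshape(-1,2).round(1).tolist())
def tp(s,y,s0,r=0):
    a=np.radians(20); return (-(s-s0)*np.cos(a), y, .072+(s-s0)*np.sin(a))
ft=lambda u,v:(310+u/6,195+v/6); fs=lambda u,v:(240+u/6,190+v/6)
P=[(T,132,.04,ft(145,382)),(T,0,.04,ft(211,97)),(T,132,-.04,ft(345,431)),(T,0,-.04,ft(400,143)),(T,141,.04,ft(143,411)),(T,141,-.04,ft(339,458)),
(S,0,-.04,fs(143,318)),(S,132,-.04,fs(302,92)),(S,0,.04,fs(273,410)),(S,132,.04,fs(434,177)),(S,141,-.04,fs(320,84)),(S,141,.04,fs(452,168))]
def rr(p,P,s0=None): 
    return np.concatenate([(proj(c,place(p,[tp(s,y,p[3])]))[0]-u) for c,s,y,u in P])
r=least_squares(rr,[.4,0,0,.075],args=(P,),loss="soft_l1",x_scale=[.1,.1,.1,.01]);print("rest",r.x,np.degrees(r.x[2]));print(r.fun.reshape(-1,2).round(1).tolist())
for c,n in((T,"top"),(S,"sc")):
    g=c["image"].max(2)<45; g=g.astype(np.uint8)
    k,l,st,ce=cv2.connectedComponentsWithStats(g)
    for i in range(1,k):
        if st[i,4]>2500: 
            q=cv2.boxPoints(cv2.minAreaRect(np.argwhere(l==i)[:,::-1].astype(np.float32)));print(n,st[i],ray(c,ce[i],.004).round(4),[ray(c,x,.004)[:2].round(3).tolist() for x in q])
for t,z,u in(("beaker",.0475,(289,143)),("reag",.07,(142,216)),("dish",.0175,(411,139))): print(t,ray(T,u,z).round(3))
E
```

```text
both [0.53207055 0.30406239] -7.906736764446836
[[-1.2, 2.2], [-0.5, 0.1], [-0.2, -10.5], [0.1, -13.4], [-0.1, 0.4], [-1.6, -0.6], [-0.3, -2.2], [0.8, -3.6], [0.1, -2.7], [1.1, -3.7], [-0.0, -3.9], [0.2, -2.5], [-7.4, 8.3], [-4.6, 7.5], [-3.7, 8.8]]
top [0.53097265 0.30272858] -7.904201460333312
scene [0.53623373 0.3074418 ] -6.373606164087876
rest [ 0.35247895 -0.11409567  0.48949647  0.22169232] 28.04608162625991
[[-545.0, -1063.2], [2.5, 19.1], [-579.1, -1071.0], [-1.5, -2.4], [-543.8, -1066.3], [-577.1, -1073.9], [-2.5, 13.4], [21.5, -1448.9], [4.4, -2.1], [0.5, -1463.1], [18.6, -1450.7], [-2.5, -1464.8]]
top [ 434  196   91   99 5994] [ 0.4871 -0.319   0.004 ] [[0.405, -0.202], [0.615, -0.257], [0.569, -0.437], [0.36, -0.381]]
sc [ 521    0   68  129 2823] [-0.8376  0.4522  0.004 ] [[-0.342, 0.383], [-1.383, 0.356], [-1.32, 0.503], [-0.321, 0.494]]
sc [ 574    8   66   93 2506] [-0.9637  0.6484  0.004 ] [[-0.609, 0.556], [-1.349, 0.586], [-1.261, 0.76], [-0.564, 0.701]]
sc [ 151  173   94   71 3203] [ 0.4948 -0.3157  0.004 ] [[0.569, -0.434], [0.312, -0.385], [0.413, -0.202], [0.646, -0.261]]
beaker [0.73  0.173 0.048]
reag [0.536 0.526 0.07 ]
dish [ 0.755 -0.138  0.018]
```

Run:
```python
from h import *
T=pickle.load(open("pics/top0.pkl","rb"));S=pickle.load(open("pics/scene0.pkl","rb"))
m=1e-3
H=[(T,(0,56,115),(206.75,212.25)),(T,(0,-56,115),(253,222)),
(T,(-52.5,-65,108),(253,244.5)),(T,(52.5,-65,108),(262,201.75)),
(S,(0,-56,115),(366.4,267.4)),(S,(0,56,115),(405.2,291.4)),(S,(52.5,-65,108),(351,282.4)),(S,(52.5,65,108),(396.6,310.8)),(S,(-52.5,65,108),(419.8,280)),(S,(-52.5,-65,108),(374,253.6))]
def res(p,P): return np.concatenate([(proj(c,place(p,np.array(L)*m))[0]-u) for c,L,u in P])
for Q,n in ((H,"both"),([h for h in H if h[0] is T],"top"),([h for h in H if h[0] is S],"scene")):
    r=least_squares(res,[.5,.2,0],args=(Q,),loss="soft_l1"); print(n,r.x[:2],np.degrees(r.x[2]))
    print(r.fun.reshape(-1,2).round(1).tolist())
def tp(s,y,s0,r=0):
    a=np.radians(20); s=s*m;return (-(s-s0)*np.cos(a), y, .072+(s-s0)*np.sin(a))
ft=lambda u,v:(310+u/6,195+v/6); fs=lambda u,v:(240+u/6,190+v/6)
P=[(T,132,.04,ft(145,382)),(T,0,.04,ft(211,97)),(T,132,-.04,ft(345,431)),(T,0,-.04,ft(400,143)),(T,141,.04,ft(143,411)),(T,141,-.04,ft(339,458)),
(S,0,-.04,fs(143,318)),(S,132,-.04,fs(302,92)),(S,0,.04,fs(273,410)),(S,132,.04,fs(434,177)),(S,141,-.04,fs(320,84)),(S,141,.04,fs(452,168))]
def rr(p,P,s0=None): 
    return np.concatenate([(proj(c,place(p,[tp(s,y,p[3])]))[0]-u) for c,s,y,u in P])
for Q,n in ((P,"both"),([h for h in P if h[0] is T],"top"),([h for h in P if h[0] is S],"scene")):
    r=least_squares(rr,[.5,0,-.1,.075],args=(Q,),loss="soft_l1",x_scale=[.1,.1,.1,.01]);print("rest",n,r.x,np.degrees(r.x[2]));print(r.fun.reshape(-1,2).round(1).tolist())
```

```text
both [0.53729244 0.30479862] -9.960626035654112
[[-1.3, -0.8], [-0.9, -1.3], [-1.3, -1.0], [-1.3, -1.7], [-0.4, -1.1], [-0.2, -1.2], [-0.7, -2.0], [-0.7, -1.5], [-0.3, -1.1], [0.8, -1.2]]
top [0.5347649  0.30183988] -10.43095323173954
[[-0.0, 0.1], [0.2, 0.0], [-0.3, 0.3], [0.1, -0.4]]
scene [0.5405575  0.30690735] -9.143055328060159
[[-0.4, 0.5], [0.3, -0.0], [-0.5, -0.3], [0.1, -0.2], [-0.1, -0.2], [0.6, 0.2]]
rest both [ 0.48478614  0.00387139 -0.20116157  0.07480677] -11.525708756647816
[[0.2, 1.3], [-0.1, 0.2], [-0.4, 0.6], [-0.3, -0.4], [-0.2, -0.1], [-0.0, -0.4], [-2.1, 0.5], [0.7, 0.5], [-2.0, 0.3], [0.8, 0.3], [-0.3, -0.7], [-0.2, -0.8]]
rest top [ 0.48204494  0.00403375 -0.20716535  0.07821638] -11.869700119634292
[[0.3, 1.0], [0.2, 0.0], [-0.4, 0.5], [-0.0, -0.4], [-0.1, -0.4], [-0.0, -0.5]]
rest scene [ 0.38111855  0.00632507 -0.17686327  0.16385407] -10.133519066431232
[[-0.3, 0.5], [0.9, 1.1], [-0.3, -0.6], [0.8, 0.1], [-0.3, -0.1], [-0.4, -1.0]]
```

```bash
cat >> h.py <<'E'
import json,os
def down(yaw): return Ro.from_euler("xyz",[180,0,yaw],degrees=True)
def getcmd():
    d=json.load(open("cmd.json")); return np.array(d["p"]),Ro.from_quat(d["q"])
def setcmd(p,R): json.dump({"p":list(map(float,p)),"q":list(map(float,R.as_quat()))},open("cmd.json","w"))
def applied(xyz,dr):
    p,R=getcmd(); p=p+R.apply(np.array(xyz)*.04); R=R*Ro.from_rotvec(dr); setcmd(p,R)
    from workcell import bot
    o=bot.get_obs(); e=o["ee_pos"]-p
    Rm=Ro.from_euler("xyz",o["tcp_rot"],degrees=True)
    print("t",round(o["time"],2),"cmd",p.round(4),R.as_euler("xyz",degrees=True).round(2),"| meas-cmd mm",(e*1e3).round(2),"rot",np.degrees((R.inv()*Rm).as_rotvec()).round(2),"F",o["wrist_force"].round(1),"M",o["torque"].round(2),"open",round(o["opening"]*1e3,1),"q",o["q"].round(0).astype(int).tolist())
def want(p,R):
    p0,R0=getcmd(); print("-> xyz",(R0.inv().apply(np.array(p)-p0)/.04).round(4).tolist(),"dr",(R0.inv()*R).as_rotvec().round(4).tolist())
E
python3 - <<'E'
from h import *
c=pickle.load(open("pics/wrist0.pkl","rb"))
R=np.array(c["R"]);o=-R.T@c["t"];p=np.array([.239018,-.495099,.230606]);Rt=Ro.from_euler("xyz",[-179.926,0,25.768],degrees=True)
print("cam in tool",Rt.inv().apply(o-p), Rt.inv().apply(R.T).T if 0 else (R@Rt.as_matrix()).round(3).tolist())
p0=np.array([.239,-.495,.231]);setcmd(p0,down(25.771))
for a in [(.42,-.05,.30),(.5365,.3035,.26)]:
    want(a,down(80))
E
```

```text
cam in tool [ 0.07558522  0.00014644 -0.14324494] [[0.001, 1.0, -0.001], [-0.955, 0.001, -0.297], [-0.297, 0.001, 0.955]]
-> xyz [8.9118, -8.0511, -1.725] dr [0.0, 0.0, -0.9465]
-> xyz [15.377, -14.7434, -0.725] dr [0.0, 0.0, -0.9465]
```

Request:
{"op": "step_arm", "data": {
  "dr": [
    [0,0,-0.04],
    [0,0,-0.1],
    [0,0,-0.17],
    [0,0,-0.24],
    [0,0,-0.31],
    [0,0,-0.38],
    [0,0,-0.45],
    [0,0,-0.5]
  ],
  "xyz": [
    [0.5,-0.5,-0.1],
    [1.3,-1.2,-0.3],
    [2.1,-2.0,-0.5],
    [2.9,-2.8,-0.7],
    [3.7,-3.6,-0.9],
    [4.5,-4.4,-1.1],
    [5.3,-5.2,-1.2],
    [6.0,-5.9,-1.2]
  ],
  "gripper": [1,1,1,1,1,1,1,1]
}}

```text
time: 1.75
ee_pos: [0.353, -0.1766, 0.2802]
tcp_rot: [179.9, -0.0, 54.6]
wrist_force: [-0.1, -0.8, -0.7]
opening: 0.0855
```

Run:
```python
from h import *
applied([6,-5.9,-1.2],[0,0,-.5]); want((.5365,.3035,.25),down(80))
```

```text
t 1.75 cmd [ 0.3525 -0.1781  0.279 ] [180.     0.    54.42] | meas-cmd mm [0.49 1.55 1.2 ] rot [-0.1   0.03 -0.17] F [-0.1 -0.8 -0.7] M [ 0.  -0.1  0. ] open 85.5 q [-27, -15, -3, 102, 0, 99]
-> xyz [12.4688, -3.2652, 0.725] dr [-0.0, 0.0, -0.4465]
```

Request:
{"op": "step_arm", "data": {
  "dr": [
    [0,0,-0.03],
    [0,0,-0.08],
    [0,0,-0.13],
    [0,0,-0.18],
    [0,0,-0.23],
    [0,0,-0.28],
    [0,0,-0.33],
    [0,0,-0.38]
  ],
  "xyz": [
    [0.6,-0.2,0],
    [1.6,-0.4,0],
    [2.7,-0.7,0],
    [3.8,-1.0,0],
    [4.9,-1.3,0],
    [6.0,-1.6,0],
    [7.1,-1.9,0],
    [8.2,-2.2,0]
  ],
  "gripper": [1,1,1,1,1,1,1,1]
}}

```text
time: 2.55
ee_pos: [0.4722, 0.1416, 0.2795]
tcp_rot: [180.0, -0.0, 76.3]
wrist_force: [1.1, -1.2, 0.2]
opening: 0.0851
```

Run:
```python
from h import *
applied([8.2,-2.2,0],[0,0,-.38]); want((.53,.29,.25),down(80))
```

```text
t 2.55 cmd [0.4718 0.1398 0.279 ] [180.     0.    76.19] | meas-cmd mm [0.37 1.77 0.46] rot [-0.03  0.01 -0.14] F [ 1.1 -1.2  0.2] M [-0.1  -0.07  0.05] open 85.1 q [17, -2, 9, 100, 0, 120]
-> xyz [3.9929, 0.5169, 0.725] dr [-0.0, 0.0, -0.0665]
```

Request:
{"op": "step_arm", "data": {
  "dr": [
    [0,0,-0.02],
    [0,0,-0.04],
    [0,0,-0.06],
    [0,0,-0.066],
    [0,0,-0.066],
    [0,0,-0.066],
    [0,0,-0.066],
    [0,0,-0.066]
  ],
  "xyz": [
    [1.0,0.1,0.2],
    [2.0,0.3,0.4],
    [2.9,0.4,0.6],
    [3.6,0.5,0.7],
    [3.9,0.5,0.72],
    [4.0,0.5,0.72],
    [4.0,0.5,0.72],
    [4.0,0.5,0.72]
  ],
  "gripper": [1,1,1,1,1,1,1,1]
}}

```text
time: 3.35
ee_pos: [0.5294, 0.2892, 0.2513]
tcp_rot: [180.0, -0.0, 79.9]
wrist_force: [0.3, -0.1, 0.6]
opening: 0.0856
```

Run:
```python
from h import *
from workcell import bot
applied([4,.5,.72],[0,0,-.066])
c=bot.camera("wrist");pickle.dump(c,open("pics/w1.pkl","wb"));cv2.imwrite("pics/w1.png",c["image"][:,:,::-1]);o=bot.get_obs();print(o["ee_pos"],o["tcp_rot"])
```

```text
t 3.35 cmd [0.5294 0.2904 0.2502] [180.     0.    79.97] | meas-cmd mm [ 0.03 -1.27  1.13] rot [-0.04  0.02  0.05] F [ 0.3 -0.1  0.6] M [0.01 0.02 0.01] open 85.6 q [29, 13, 21, 98, 0, 129]
[0.52948366 0.28910121 0.25139968] [ 1.79947999e+02 -3.05162779e-02  7.99125992e+01]
```

View pics/w1.png

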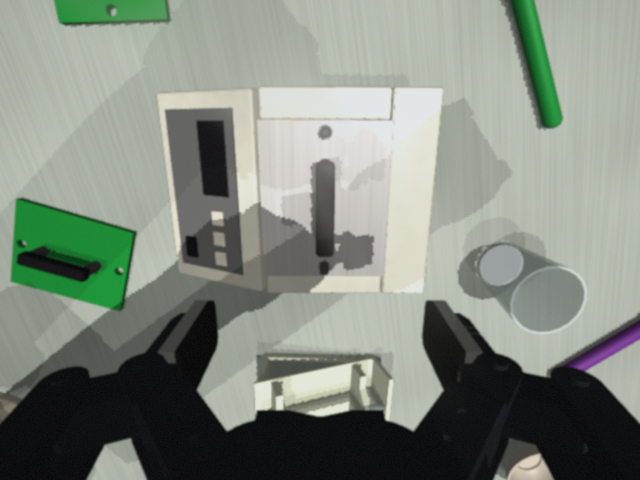

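The wrist view shows the cover centred near (324,197), with its handle bar at (324,160–257) and dowels at (325,132) and (324,267). I'll enlarge it to refine.

Run:
```python
import cv2
im=cv2.imread("pics/w1.png")
x,y,w,h,f=240,105,170,180,4
c=cv2.resize(im[y:y+h,x:x+w],None,fx=f,fy=f*.8,interpolation=cv2.INTER_CUBIC)
c=cv2.resize(im[y:y+h,x:x+w],(w*3,h*3),interpolation=cv2.INTER_CUBIC)
for i in range(0,w,10): cv2.line(c,(i*3,0),(i*3,5),(0,0,255),1); cv2.putText(c,str(x+i),(i*3,14),0,.3,(0,0,255),1)
for i in range(0,h,10): cv2.line(c,(0,i*3),(5,i*3),(0,0,255),1); cv2.putText(c,str(y+i),(6,i*3+3),0,.3,(0,0,255),1)
cv2.imwrite("pics/w1c.png",c)
```

```text
(no output)
```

View pics/w1c.png

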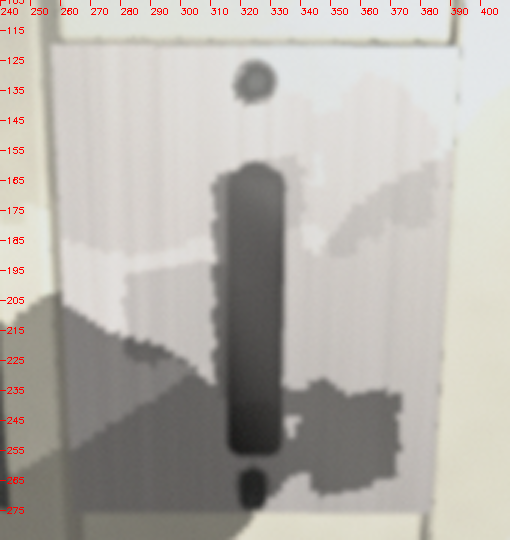

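Run:
```python
from h import *
c=pickle.load(open("pics/w1.pkl","rb"))
f=lambda u,v:(240+u/3,105+v/3); m=1e-3
P=[((0,56,122),f(257,78)),((0,-56,122),f(252,497)),((-52.5,65,108),f(50,44)),((52.5,65,108),f(457,44)),((-52.5,-65,108),f(68,512)),((52.5,-65,108),f(435,512)),((0,36,141),f(256,162)),((0,-36,141),f(254,455))]
L=np.array([p[0] for p in P])*m;U=np.array([p[1] for p in P])
r=least_squares(lambda p:(proj(c,place(p,L))-U).ravel(),[.53,.3,-.17]);print(r.x,np.degrees(r.x[2]),r.fun.reshape(-1,2).round(1).tolist())
r=least_squares(lambda p:(proj(c,place(p,L)+[0,0,p[3]])-U).ravel(),[.53,.3,-.17,0]);print("z free",r.x,np.degrees(r.x[2]),r.fun.reshape(-1,2).round(1).tolist())
```

```text
[ 0.53621982  0.30561843 -0.17668745] -10.123445374917909 [[-0.7, -0.0], [0.2, 1.0], [-0.2, -1.2], [0.8, -0.9], [1.4, -0.8], [-1.2, -0.6], [-0.1, 1.9], [-0.0, 0.4]]
z free [ 5.36218300e-01  3.05600779e-01 -1.76688098e-01 -1.08490336e-04] -10.123482318132254 [[-0.7, 0.0], [0.2, 1.0], [-0.2, -1.2], [0.8, -0.9], [1.4, -0.8], [-1.3, -0.7], [-0.1, 1.9], [-0.0, 0.4]]
```

Request:
{"op": "step_arm", "data": {
  "dr": [
    [0,0,0],
    [0,0,0],
    [0,0,0],
    [0,0,0],
    [0,0,0],
    [0,0,0],
    [0,0,0],
    [0,0,0]
  ],
  "xyz": [
    [0.1,0.02,0.3],
    [0.2,0.05,0.8],
    [0.3,0.07,1.3],
    [0.4,0.09,1.8],
    [0.43,0.09,2.1],
    [0.43,0.09,2.15],
    [0.43,0.09,2.15],
    [0.43,0.09,2.15]
  ],
  "gripper": [1,1,0.8,0.7,0.6,0.6,0.6,0.6]
}}

```text
time: 4.2
ee_pos: [0.5364, 0.3065, 0.1657]
tcp_rot: [179.9, -0.1, 80.0]
wrist_force: [-0.3, 0.0, 0.4]
opening: 0.0516
```

Run:
```python
from h import *
from workcell import bot
applied([.43,.09,2.15],[0,0,0])
c=bot.camera("wrist");pickle.dump(c,open("pics/w2.pkl","wb"));cv2.imwrite("pics/w2.png",c["image"][:,:,::-1]);o=bot.get_obs();print(o["ee_pos"],o["tcp_rot"])
# predicted pixels with current cover estimate
p=[.53622,.30562,np.radians(-10.12)]
print(proj(c,place(p,np.array([(0,56,122),(0,-56,122),(-7,36,141),(7,36,141),(-7,-36,141),(7,-36,141)])*1e-3)).round(1).tolist())
```

```text
t 4.2 cmd [0.536  0.3067 0.1642] [180.     0.    79.97] | meas-cmd mm [ 0.44 -0.29  1.47] rot [-0.07  0.06  0.01] F [-0.3  0.   0.4] M [ 0.04  0.04 -0.02] open 51.6 q [30, 13, 12, 89, 0, 130]
[0.53645919 0.30651595 0.16571362] [ 1.79921551e+02 -6.39504253e-02  7.99627250e+01]
[[320.0, 168.9], [319.5, 353.4], [305.6, 214.8], [334.3, 214.9], [306.8, 343.1], [332.4, 343.2]]
```

View pics/w2.png

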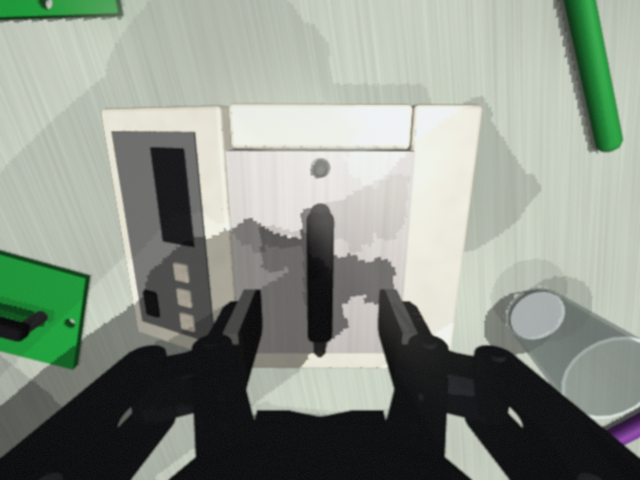

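Request:
{"op": "step_arm", "data": {
  "dr": [
    [0,0,0],
    [0,0,0],
    [0,0,0],
    [0,0,0],
    [0,0,0],
    [0,0,0],
    [0,0,0],
    [0,0,0]
  ],
  "xyz": [
    [-0.02,0,0.25],
    [-0.02,0,0.55],
    [-0.02,0,0.85],
    [-0.02,0,1.1],
    [-0.02,0,1.2],
    [-0.02,0,1.24],
    [-0.02,0,1.24],
    [-0.02,0,1.24]
  ],
  "gripper": [0.6,0.6,0.6,0.6,0.5,0.45,0.4,0.35],
  "squeeze": 20
}}

```text
time: 5.05
ee_pos: [0.5361, 0.3058, 0.1154]
tcp_rot: [180.0, -0.0, 80.0]
wrist_force: [0.8, -0.0, 0.7]
opening: 0.0299
```

Request:
{"op": "step_arm", "data": {
  "dr": [
    [0,0,0],
    [0,0,0],
    [0,0,0],
    [0,0,0],
    [0,0,0],
    [0,0,0],
    [0,0,0],
    [0,0,0]
  ],
  "xyz": [
    [0,0,0],
    [0,0,0],
    [0,0,0],
    [0,0,0],
    [0,0,0],
    [0,0,0],
    [0,0,0],
    [0,0,0]
  ],
  "gripper": [0.3,0.25,0.2,0.15,0.1,0.08,0.05,0.05],
  "squeeze": 20
}}

```text
time: 5.85
ee_pos: [0.5361, 0.3057, 0.1151]
tcp_rot: [180.0, -0.0, 80.0]
wrist_force: [1.0, 0.5, 2.7]
opening: 0.0137
```

Run:
```python
from h import *
applied([-.02,0,1.24],[0,0,0])
```

```text
t 5.85 cmd [0.5358 0.306  0.1146] [180.     0.    79.97] | meas-cmd mm [ 0.27 -0.25  0.52] rot [-0.02  0.02  0.  ] F [1.  0.5 2.7] M [ 0.   -0.12  0.  ] open 13.7 q [30, 13, 7, 83, 0, 130]
```

Request:
{"op": "step_arm", "data": {
  "dr": [
    [0,0,0],
    [0,0,0],
    [0,0,0],
    [0,0,0],
    [0,0,0],
    [0,0,0],
    [0,0,0],
    [0,0,0]
  ],
  "xyz": [
    [0,0,0],
    [0,0,0],
    [0,0,0],
    [0,0,-0.03],
    [0,0,-0.08],
    [0,0,-0.14],
    [0,0,-0.2],
    [0,0,-0.25]
  ],
  "gripper": [0.05,0.05,0.05,0.05,0.05,0.05,0.05,0.05],
  "squeeze": 80
}}

```text
time: 6.65
ee_pos: [0.5357, 0.3056, 0.1249]
tcp_rot: [-180.0, 0.0, 80.0]
wrist_force: [-0.6, 0.5, -4.1]
opening: 0.0127
```

Run:
```python
from h import *
applied([0,0,-.25],[0,0,0])
```

```text
t 6.65 cmd [0.5358 0.306  0.1246] [180.     0.    79.97] | meas-cmd mm [-0.06 -0.35  0.28] rot [ 0.03 -0.02 -0.01] F [-0.6  0.5 -4.1] M [0.04 0.02 0.01] open 12.7 q [30, 13, 8, 84, 0, 130]
```

Request:
{"op": "step_arm", "data": {
  "dr": [
    [0,0,0],
    [0,0,0],
    [0,0,0],
    [0,0,0],
    [0,0,0],
    [0,0,0],
    [0,0,0],
    [0,0,0]
  ],
  "xyz": [
    [0,0,-0.08],
    [0,0,-0.2],
    [0,0,-0.4],
    [0,0,-0.7],
    [0,0,-1.1],
    [0,0,-1.6],
    [0,0,-2.1],
    [0,0,-2.5]
  ],
  "gripper": [0.05,0.05,0.05,0.05,0.05,0.05,0.05,0.05]
}}

```text
time: 7.45
ee_pos: [0.5361, 0.3058, 0.2274]
tcp_rot: [179.9, -0.1, 80.0]
wrist_force: [0.3, 0.1, -4.0]
opening: 0.0126
```

Run:
```python
from h import *
from workcell import bot
applied([0,0,-2.5],[0,0,0])
want((.48,0.0,.23),down(77)); want((.489,-.317,.23),down(75.3))
c=bot.camera("scene");cv2.imwrite("pics/s3.png",c["image"][:,:,::-1])
```

```text
t 7.45 cmd [0.5358 0.306  0.2246] [180.     0.    79.97] | meas-cmd mm [ 0.27 -0.18  2.77] rot [-0.08  0.07 -0.  ] F [ 0.3  0.1 -4. ] M [ 0.01 -0.07 -0.01] open 12.6 q [30, 14, 20, 96, 0, 130]
-> xyz [-7.7751, -0.0422, -0.135] dr [-0.0, 0.0, 0.0519]
-> xyz [-15.5399, 1.5592, -0.135] dr [-0.0, 0.0, 0.0816]
```

View pics/s3.png

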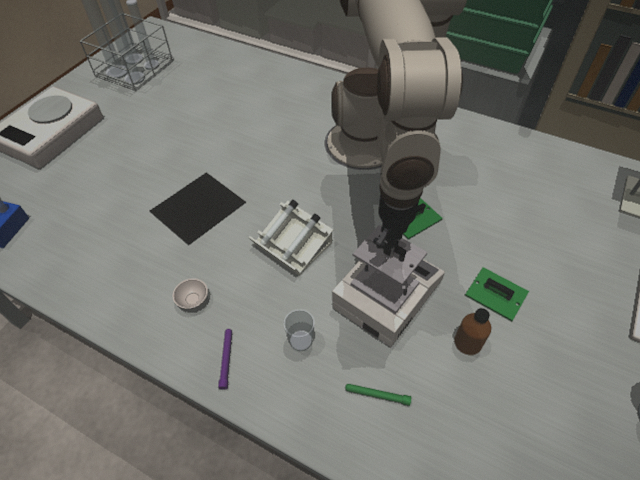

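The cover is off the dowels and level. Now over to the mat.

Request:
{"op": "step_arm", "data": {
  "dr": [
    [0,0,0],
    [0,0,0.01],
    [0,0,0.02],
    [0,0,0.03],
    [0,0,0.04],
    [0,0,0.05],
    [0,0,0.05],
    [0,0,0.05]
  ],
  "xyz": [
    [-0.3,0,-0.1],
    [-0.9,0,-0.1],
    [-1.8,0,-0.1],
    [-2.8,0,-0.1],
    [-3.8,0,-0.1],
    [-4.8,0,-0.1],
    [-5.8,0,-0.1],
    [-6.8,0,-0.1]
  ],
  "gripper": [0.05,0.05,0.05,0.05,0.05,0.05,0.05,0.05]
}}

```text
time: 8.3
ee_pos: [0.4873, 0.0358, 0.2283]
tcp_rot: [-180.0, 0.0, 77.1]
wrist_force: [0.3, 0.2, -3.7]
opening: 0.0128
```

Run:
```python
from h import *
applied([-6.8,0,-.1],[0,0,.05])
want((.489,-.317,.23),down(75.3))
```

```text
t 8.3 cmd [0.4885 0.0381 0.2286] [180.     0.    77.11] | meas-cmd mm [-1.19 -2.33 -0.28] rot [ 0.04 -0.02  0.  ] F [ 0.3  0.2 -3.7] M [ 0.04 -0.1  -0.01] open 12.8 q [4, -3, 1, 95, 0, 107]
-> xyz [-8.6511, 1.9941, -0.035] dr [-0.0, 0.0, 0.0316]
```

Request:
{"op": "step_arm", "data": {
  "dr": [
    [0,0,0],
    [0,0,0.01],
    [0,0,0.02],
    [0,0,0.03],
    [0,0,0.03],
    [0,0,0.03],
    [0,0,0.03],
    [0,0,0.03]
  ],
  "xyz": [
    [-1.0,0.2,0],
    [-2.1,0.5,0],
    [-3.2,0.7,0],
    [-4.3,1.0,0],
    [-5.4,1.2,0],
    [-6.4,1.5,0],
    [-7.1,1.7,0],
    [-7.5,1.8,0]
  ],
  "gripper": [0.05,0.05,0.05,0.05,0.05,0.05,0.05,0.05]
}}

```text
time: 9.1
ee_pos: [0.4906, -0.2731, 0.2279]
tcp_rot: [-179.9, 0.0, 75.3]
wrist_force: [0.1, 0.3, -3.5]
opening: 0.0126
```

Run:
```python
from h import *
from workcell import bot
applied([-7.5,1.8,0],[0,0,.03])
want((.489,-.317,.13),down(75.3))
c=bot.camera("wrist");pickle.dump(c,open("pics/w4.pkl","wb"));cv2.imwrite("pics/w4.png",c["image"][:,:,::-1]);
```

```text
t 9.1 cmd [ 0.4917 -0.2704  0.2286] [180.     0.    75.39] | meas-cmd mm [-1.08 -2.73 -0.65] rot [ 0.08 -0.    0.13] F [ 0.1  0.3 -3.5] M [0.06 0.04 0.01] open 12.6 q [-29, 7, 11, 95, 0, 76]
-> xyz [-1.1447, 0.2285, 2.465] dr [-0.0, 0.0, 0.0016]
```

View pics/w4.png

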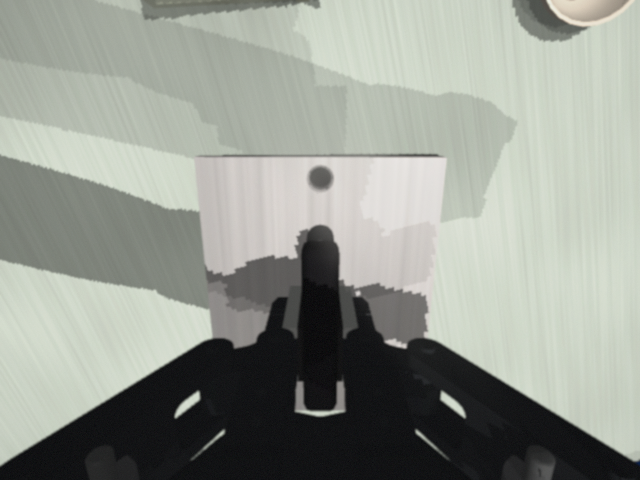

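Request:
{"op": "step_arm", "data": {
  "dr": [
    [0,0,0],
    [0,0,0],
    [0,0,0],
    [0,0,0],
    [0,0,0],
    [0,0,0],
    [0,0,0],
    [0,0,0]
  ],
  "xyz": [
    [-0.3,0.1,0.2],
    [-0.8,0.2,0.8],
    [-1.1,0.23,1.6],
    [-1.1,0.23,2.5],
    [-1.1,0.23,3.4],
    [-1.1,0.23,4.0],
    [-1.1,0.23,4.3],
    [-1.1,0.23,4.4]
  ],
  "gripper": [0.05,0.05,0.05,0.05,0.05,0.05,0.05,0.05]
}}

```text
time: 9.95
ee_pos: [0.489, -0.3147, 0.0515]
tcp_rot: [-179.9, -0.0, 75.4]
wrist_force: [-0.3, 0.5, -2.9]
opening: 0.0127
```

Run:
```python
from h import *
from workcell import bot
applied([-1.1,.23,4.4],[0,0,0])
want((.489,-.317,.02),down(75.3))
c=bot.camera("top");pickle.dump(c,open("pics/t5.pkl","wb"));cv2.imwrite("pics/t5.png",cv2.resize(c["image"][150:350,380:600,::-1],None,fx=3,fy=3,interpolation=cv2.INTER_CUBIC))
c=bot.camera("scene");pickle.dump(c,open("pics/s5.pkl","wb"));cv2.imwrite("pics/s5.png",cv2.resize(c["image"][120:300,120:320,::-1],None,fx=3,fy=3,interpolation=cv2.INTER_CUBIC))
print(bot.get_obs()["ee_pos"])
```

```text
t 9.95 cmd [ 0.4895 -0.3153  0.0526] [180.     0.    75.39] | meas-cmd mm [-0.47  0.59 -1.09] rot [ 0.11  0.04 -0.05] F [-0.3  0.5 -2.9] M [-0.02  0.02 -0.01] open 12.7 q [-33, 10, -5, 76, 0, 72]
-> xyz [-0.0447, -0.0015, 0.815] dr [-0.0, 0.0, 0.0016]
[ 0.48985598 -0.31541305  0.05331611]
```

View pics/t5.png

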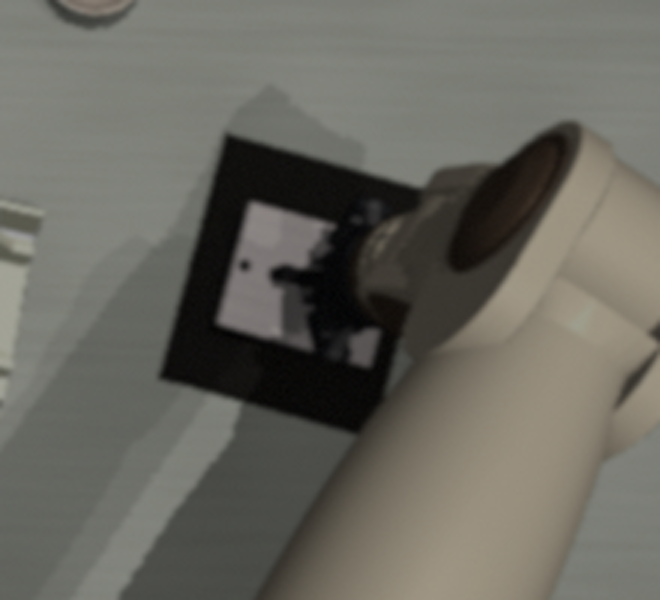

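View pics/s5.png

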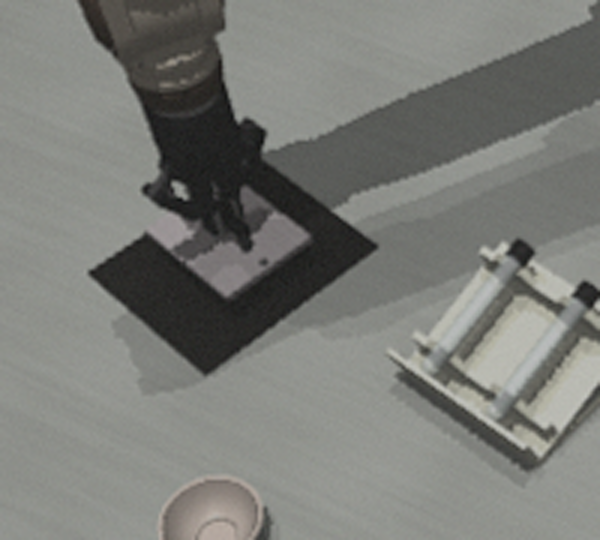

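Request:
{"op": "step_arm", "data": {
  "dr": [
    [0,0,0],
    [0,0,0],
    [0,0,0],
    [0,0,0],
    [0,0,0],
    [0,0,0],
    [0,0,0],
    [0,0,0]
  ],
  "xyz": [
    [-0.03,0,0.15],
    [-0.04,0,0.35],
    [-0.04,0,0.55],
    [-0.04,0,0.68],
    [-0.04,0,0.75],
    [-0.04,0,0.78],
    [-0.04,0,0.8],
    [-0.04,0,0.8]
  ],
  "gripper": [0.05,0.05,0.05,0.05,0.05,0.05,0.05,0.05]
}}

```text
time: 10.85
ee_pos: [0.4893, -0.3172, 0.021]
tcp_rot: [180.0, 0.0, 75.4]
wrist_force: [0.0, 0.5, -3.1]
opening: 0.0126
```

Run:
```python
from h import *
applied([-.04,0,.8],[0,0,0])
```

```text
t 10.85 cmd [ 0.4891 -0.3168  0.0206] [180.     0.    75.39] | meas-cmd mm [ 0.22 -0.32  0.41] rot [-0.01 -0.   -0.  ] F [ 0.   0.5 -3.1] M [ 0.02 -0.   -0.01] open 12.6 q [-33, 11, -7, 72, 0, 72]
```

Request:
{"op": "step_arm", "data": {
  "dr": [
    [0,0,0],
    [0,0,0],
    [0,0,0],
    [0,0,0],
    [0,0,0],
    [0,0,0],
    [0,0,0],
    [0,0,0]
  ],
  "xyz": [
    [0,0,0.01],
    [0,0,0.02],
    [0,0,0.03],
    [0,0,0.04],
    [0,0,0.045],
    [0,0,0.05],
    [0,0,0.05],
    [0,0,0.05]
  ],
  "gripper": [0.05,0.05,0.05,0.05,0.05,0.05,0.05,0.05]
}}

```text
time: 11.65
ee_pos: [0.4893, -0.3171, 0.0193]
tcp_rot: [180.0, 0.0, 75.4]
wrist_force: [-3.2, 2.0, 2.9]
opening: 0.0123
```

Run:
```python
from h import *
applied([0,0,.05],[0,0,0])
```

```text
t 11.65 cmd [ 0.4891 -0.3168  0.0186] [180.     0.    75.39] | meas-cmd mm [ 0.16 -0.31  0.68] rot [-0.01 -0.   -0.  ] F [-3.2  2.   2.9] M [ 0.34  0.48 -0.01] open 12.3 q [-33, 11, -7, 72, 0, 72]
```

Request:
{"op": "step_arm", "data": {
  "dr": [
    [0,0,0],
    [0,0,0],
    [0,0,0],
    [0,0,0],
    [0,0,0],
    [0,0,0],
    [0,0,0],
    [0,0,0]
  ],
  "xyz": [
    [0,0,0.01],
    [0,0,0.01],
    [0,0,0.01],
    [0,0,0.01],
    [0,0,0.01],
    [0,0,0.01],
    [0,0,0.01],
    [0,0,0.01]
  ],
  "gripper": [0.05,0.05,0.16,0.2,0.25,0.35,0.45,0.5],
  "squeeze": 30
}}

```text
time: 12.45
ee_pos: [0.4893, -0.3171, 0.0184]
tcp_rot: [180.0, 0.0, 75.4]
wrist_force: [-0.2, 0.1, 0.6]
opening: 0.0428
```

Run:
```python
from h import *
applied([0,0,.01],[0,0,0])
```

```text
t 12.45 cmd [ 0.4891 -0.3168  0.0182] [180.     0.    75.39] | meas-cmd mm [ 0.17 -0.31  0.22] rot [-0. -0. -0.] F [-0.2  0.1  0.6] M [-0.02  0.03  0.03] open 42.8 q [-33, 11, -7, 72, 0, 72]
```

```bash
cat >> h.py <<'E'
_ap=applied
def applied(xyz,dr):
    _ap(xyz,dr)
    from workcell import bot
    o=bot.get_obs(); open("log.txt","a").write(json.dumps([o["q"].tolist(),o["ee_pos"].tolist(),o["tcp_rot"].tolist()])+"\n")
E
python3 - <<'E'
from h import *
applied([0,0,0],[0,0,0])
E
```

```text
t 12.45 cmd [ 0.4891 -0.3168  0.0182] [180.     0.    75.39] | meas-cmd mm [ 0.17 -0.31  0.22] rot [-0. -0. -0.] F [-0.2  0.1  0.6] M [-0.02  0.03  0.03] open 42.8 q [-33, 11, -7, 72, 0, 72]
```

Request:
{"op": "step_arm", "data": {
  "dr": [
    [0,0,0],
    [0,0,0],
    [0,0,0],
    [0,0,0],
    [0,0,0],
    [0,0,0],
    [0,0,0],
    [0,0,0]
  ],
  "xyz": [
    [0,0,-0.1],
    [0,0,-0.3],
    [0,0,-0.7],
    [0,0,-1.4],
    [0,0,-2.2],
    [0,0,-3.1],
    [0,0,-4.1],
    [0,0,-5.0]
  ],
  "gripper": [0.55,0.55,0.55,0.55,0.55,0.55,0.55,0.55]
}}

```text
time: 13.25
ee_pos: [0.4891, -0.317, 0.2213]
tcp_rot: [179.9, 0.0, 75.4]
wrist_force: [0.4, -1.6, 0.7]
opening: 0.0471
```

Run:
```python
from h import *
from workcell import bot
applied([0,0,-5],[0,0,0])
want((.49,.01,.26),down(168.2))
c=bot.camera("wrist");cv2.imwrite("pics/w6.png",c["image"][:,:,::-1]);
```

```text
t 13.25 cmd [ 0.4891 -0.3168  0.2182] [180.     0.    75.39] | meas-cmd mm [ 0.01 -0.21  3.15] rot [-0.09 -0.03 -0.  ] F [ 0.4 -1.6  0.7] M [ 0.01 -0.07 -0.03] open 47.1 q [-33, 9, 14, 94, 0, 72]
-> xyz [7.9122, -2.0394, -1.045] dr [-0.0, 0.0, -1.6199]
```

View pics/w6.png

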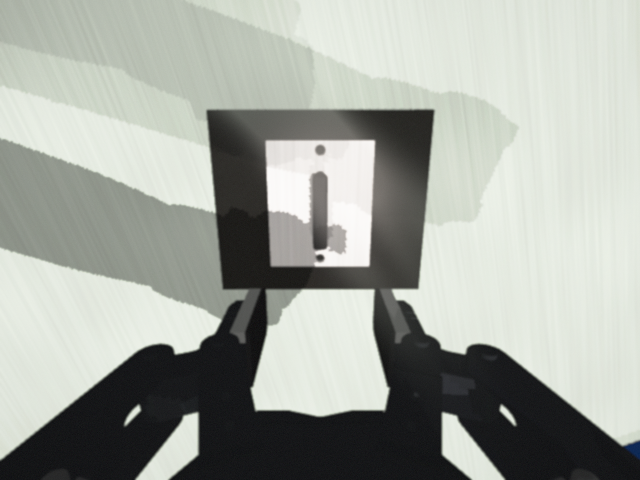

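The cover lies flat on the mat and centred: side margins are 57 and 58 px, handle up. On to the tubes.

Request:
{"op": "step_arm", "data": {
  "dr": [
    [0,0,-0.1],
    [0,0,-0.24],
    [0,0,-0.38],
    [0,0,-0.52],
    [0,0,-0.66],
    [0,0,-0.8],
    [0,0,-0.94],
    [0,0,-1.08]
  ],
  "xyz": [
    [0.3,-0.1,-0.2],
    [1.1,-0.3,-0.4],
    [2.0,-0.5,-0.6],
    [3.0,-0.8,-0.8],
    [4.0,-1.0,-1.0],
    [5.0,-1.3,-1.0],
    [6.0,-1.5,-1.0],
    [6.8,-1.75,-1.0]
  ],
  "gripper": [0.55,0.55,0.55,0.55,0.55,0.55,0.55,0.55]
}}

```text
time: 14.1
ee_pos: [0.49, -0.0343, 0.2592]
tcp_rot: [179.9, 0.0, 137.6]
wrist_force: [0.6, 0.1, -0.8]
opening: 0.0472
```

Run:
```python
from h import *
applied([6.8,-1.75,-1],[0,0,-1.08])
want((.49,.01,.26),down(168.2))
```

```text
t 14.1 cmd [ 0.49   -0.036   0.2582] [-180.      0.    137.27] | meas-cmd mm [-0.    1.68  1.  ] rot [-0.05 -0.05 -0.37] F [ 0.6  0.1 -0.8] M [-0.03 -0.02 -0.02] open 47.2 q [-4, -2, 6, 98, 0, 38]
-> xyz [0.7795, 0.8445, -0.045] dr [-0.0, 0.0, -0.5399]
```

Request:
{"op": "step_arm", "data": {
  "dr": [
    [0,0,-0.13],
    [0,0,-0.26],
    [0,0,-0.39],
    [0,0,-0.48],
    [0,0,-0.53],
    [0,0,-0.54],
    [0,0,-0.54],
    [0,0,-0.54]
  ],
  "xyz": [
    [0.2,0.2,0],
    [0.4,0.5,0],
    [0.6,0.7,0],
    [0.75,0.8,0],
    [0.78,0.84,0],
    [0.78,0.84,0],
    [0.78,0.84,0],
    [0.78,0.84,0]
  ],
  "gripper": [0.55,0.55,0.55,0.55,0.55,0.55,0.55,0.55]
}}

```text
time: 14.9
ee_pos: [0.49, 0.0094, 0.2587]
tcp_rot: [180.0, 0.0, 168.1]
wrist_force: [-0.3, 0.3, 0.0]
opening: 0.0469
```

Run:
```python
from h import *
from workcell import bot
applied([.78,.84,0],[0,0,-.54])
c=bot.camera("wrist");pickle.dump(c,open("pics/w7.pkl","wb"));cv2.imwrite("pics/w7.png",c["image"][:,:,::-1]);
```

```text
t 14.9 cmd [0.4899 0.0099 0.2582] [-180.      0.    168.21] | meas-cmd mm [ 0.13 -0.5   0.47] rot [-0.   -0.02  0.08] F [-0.3  0.3  0. ] M [ 0.05  0.06 -0.04] open 46.9 q [1, -3, 5, 98, 0, 13]
```

View pics/w7.png

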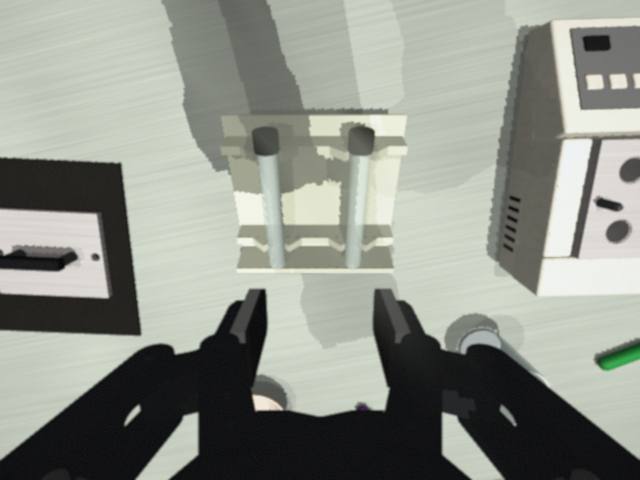

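The wrist view shows the two clear tubes: caps at (265,140) and (361,140), feet at (278,265) and (352,265). I'll enlarge it to measure.

Run:
```python
import cv2
im=cv2.imread("pics/w7.png")
x,y,w,h,f=220,105,195,175,4
c=cv2.resize(im[y:y+h,x:x+w],(w*f,h*f),interpolation=cv2.INTER_CUBIC)
c=c[:600] if c.shape[0]>600 else c
for i in range(0,w,10): cv2.line(c,(i*f,0),(i*f,5),(0,0,255),1); cv2.putText(c,str(x+i),(i*f,14),0,.35,(0,0,255),1)
for i in range(0,h,10): cv2.line(c,(0,i*f),(5,i*f),(0,0,255),1); cv2.putText(c,str(y+i),(6,i*f+3),0,.3,(0,0,255),1)
cv2.imwrite("pics/w7c.png",c)
c2=cv2.resize(im[230:280,220:415],(780,200),interpolation=cv2.INTER_CUBIC);cv2.imwrite("pics/w7d.png",c2)
```

```text
(no output)
```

View pics/w7c.png

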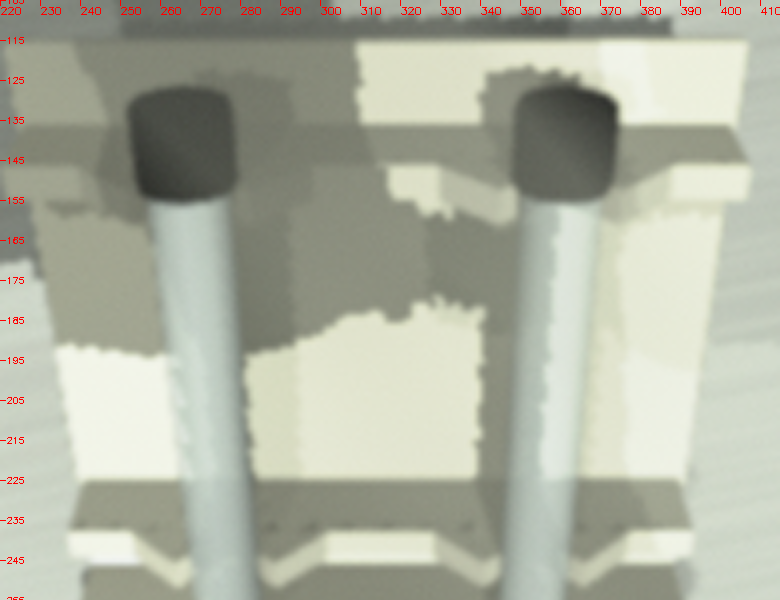

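View pics/w7d.png

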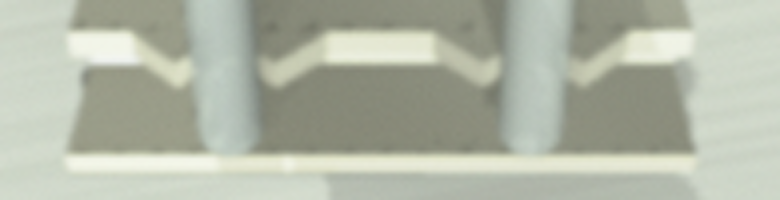

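```bash
cat > fitrest.py <<'E'
from h import *
c=pickle.load(open("pics/w7.pkl","rb"))
a=np.radians(20)
def ax(s,y,h,s0): # s mm, h mm offset along normal (up)
    s=s*1e-3;h=h*1e-3
    return (-(s-s0)*np.cos(a)+h*np.sin(a), y, .072+(s-s0)*np.sin(a)+h*np.cos(a))
f=lambda u,v:(220+u/4,105+v/4)
# (y, s, h, u, v) ; nan for unused
D=[(-.04,0,0,278.,267.5),(.04,0,0,352.2,267.5),(-.04,132,11,*f(188,204)),(.04,132,11,*f(563,204)),(-.04,150,-11,*f(181,88)),(.04,150,-11,*f(566,88))]
def line(y,p,v): # u of axis at row v
    q=proj(c,place(p,[ax(s,y,0,p[3]) for s in (20,130)])); return q[0,0]+(v-q[0,1])*(q[1,0]-q[0,0])/(q[1,1]-q[0,1])
E=[(-.04,*f(189,210)),(-.04,*f(220,480)),(.04,*f(561,210)),(.04,*f(541,480))]
def res(p,fix=None):
    if fix: p=[*p,fix]
    r=np.array([proj(c,place(p,[ax(s,y,h,p[3])]))[0]-(u,v) for y,s,h,u,v in D]).ravel()
    return np.r_[r,[line(y,p,v)-u for y,u,v in E]]
r=least_squares(res,[.483,.005,-.2,.076],x_scale=[.1,.1,.1,.01]);print(r.x,np.degrees(r.x[2]),r.fun.round(1))
r=least_squares(res,[.483,.005,-.2],args=(.076,));print(r.x,np.degrees(r.x[2]),r.fun.round(1))
E
python3 fitrest.py
python3 - <<'E'
from h import *
D=[json.loads(l) for l in open("log.txt")]+[[[-64.2304,5.0097,10.0355,95.0996,0,90],[.239018,-.4950987,.2306058],[-179.926,0,25.768]]]
for d in D: print(np.round(d[0],2),round(np.hypot(d[1][0],d[1][1]),4),round(d[1][2],4), round(d[0][1]-d[0][2]+d[0][3],2), round(np.degrees(np.arctan2(d[1][1],d[1][0]))-d[0][0],2))
E
```

```text
[ 0.4869446   0.00496916 -0.20396615  0.07429184] -11.686399744029218 [ 0.3 -0.6  0.1 -0.7 -1.6  1.3  1.1  1.   1.3 -0.6 -0.6 -0.8  0.3 -0.9
 -0.   0.1]
[ 0.48543312  0.00527272 -0.20395504] -11.685762723418454 [ 0.3 -0.7  0.1 -0.9 -1.5  1.3  1.   1.1  1.3 -0.5 -0.7 -0.7  0.3 -0.8
 -0.1  0. ]
[-32.95  10.74  -7.16  72.11   0.    71.66] 0.5831 0.0184 90.0 0.0
[-32.95   9.28  13.71  94.34   0.    71.66] 0.5829 0.2213 89.91 0.0
[-4.010e+00 -2.440e+00  5.650e+00  9.802e+01  1.000e-02  3.835e+01] 0.4912 0.2592 89.93 0.01
[ 1.1  -2.55  5.49 98.02 -0.   12.97] 0.4901 0.2587 89.98 -0.0
[-64.23   5.01  10.04  95.1    0.    90.  ] 0.5498 0.2306 90.07 0.0
```

Run:
```python
from h import *
D=[json.loads(l) for l in open("log.txt")]+[[[-64.2304,5.0097,10.0355,95.0996,0,90],[.239018,-.4950987,.2306058],[-179.926,0,25.768]]]
A=[];y=[]
for q,p,_ in D:
    a=np.radians(q[1]);b=np.radians(q[1]-q[2])
    A.append([1,0,np.sin(a),np.cos(b),np.sin(b)]);y.append(np.hypot(p[0],p[1]))
    A.append([0,1,np.cos(a),-np.sin(b),np.cos(b)]);y.append(p[2])
s,re,rk,sv=np.linalg.lstsq(np.array(A),np.array(y),rcond=None);print(s,(np.array(A)@s-y).round(4),sv)
```

```text
[ 7.91364656e-05 -2.69078075e-01  4.20523345e-01  5.18831406e-01
  3.54473867e-02] [-0.      0.     -0.0005 -0.     -0.0003  0.      0.0001  0.      0.0008
 -0.    ] [3.86136442 3.15070909 0.272441   0.27024481 0.12506279]
```

```bash
cat >> h.py <<'E'
REST=[.4865,.0050,np.radians(-11.69)]; S0=.075
BLK=[.5362,.3056,np.radians(-10.1)]
def frame(z,x):
    z=z/np.linalg.norm(z); x=x-z*(x@z); x/=np.linalg.norm(x); return Ro.from_matrix(np.c_[x,np.cross(z,x),z])
def graspR(delta=35):
    u=np.array([np.cos(REST[2]),np.sin(REST[2]),0]); k=np.array([0,0,1.]); p=np.radians(110-delta)
    return frame(np.cos(p)*u-np.sin(p)*k, -np.sin(p)*u-np.cos(p)*k)
def graspP(y,s=.1,delta=35):
    a=np.radians(20); G=place(REST,[(-(s-S0)*np.cos(a),y,.072+(s-S0)*np.sin(a))])[0]
    return G+graspR(delta).as_matrix()[:,2]*.019
def finalR(phi,delta=35):
    f=np.radians(phi);u=np.array([np.cos(f),np.sin(f),0]);k=np.array([0,0,1.]);d=np.radians(delta)
    return frame(np.cos(d)*u-np.sin(d)*k, np.sin(d)*u+np.cos(d)*k)
def finalP(well,phi,h,s=.1,delta=35): # h: foot height above world z=0
    w=place(BLK,[(*well,0)])[0]; G=np.array([w[0],w[1],h+s]); return G+finalR(phi,delta).as_matrix()[:,2]*.019
E
python3 - <<'E'
from h import *
g=graspP(.04);print("grasp tcp a",g,"b",graspP(-.04),graspR().as_euler("xyz",degrees=True))
print("final", finalP((-.027,.034),40,.05))
want(g+[0,0,.06],graspR())
E
```

```text
grasp tcp a [0.47641518 0.04793388 0.06219791] b [ 0.46020586 -0.03040678  0.06219791] [180.    15.   168.31]
final [0.52750351 0.35381228 0.13910205]
-> xyz [0.5235, 0.8625, 3.4001] dr [-0.0002, -0.2618, -0.0018]
```

Request:
{"op": "step_arm", "data": {
  "dr": [
    [0,-0.03,0],
    [0,-0.08,0],
    [0,-0.13,0],
    [0,-0.18,0],
    [0,-0.22,0],
    [0,-0.25,0],
    [0,-0.262,0],
    [0,-0.262,0]
  ],
  "xyz": [
    [0.05,0.1,0.2],
    [0.15,0.25,0.7],
    [0.25,0.45,1.3],
    [0.35,0.65,2.0],
    [0.45,0.8,2.7],
    [0.52,0.86,3.2],
    [0.52,0.86,3.4],
    [0.52,0.86,3.4]
  ],
  "gripper": [0.55,0.55,0.55,0.55,0.55,0.55,0.55,0.55]
}}

```text
time: 15.75
ee_pos: [0.4761, 0.0474, 0.1219]
tcp_rot: [-180.0, 15.0, 168.2]
wrist_force: [0.5, -0.5, 1.0]
opening: 0.0468
```

Run:
```python
from h import *
from workcell import bot
applied([.52,.86,3.4],[0,-.262,0])
c=bot.camera("wrist");pickle.dump(c,open("pics/w8.pkl","wb"));cv2.imwrite("pics/w8.png",c["image"][:,:,::-1]);
want(graspP(.04),graspR())
o=bot.get_obs();print(o["ee_pos"],o["tcp_rot"],o["q"])
```

```text
t 15.75 cmd [0.4765 0.0478 0.1222] [-180.     15.01  168.21] | meas-cmd mm [-0.47 -0.44 -0.27] rot [0.02 0.06 0.01] F [ 0.5 -0.5  1. ] M [0.07 0.23 0.01] open 46.8 q [9, -20, -26, 70, -5, 20]
-> xyz [0.3919, 0.0025, 1.448] dr [-0.0005, 0.0002, -0.0017]
[0.47680544 0.04736266 0.12314256] [179.98634346  15.0170638  168.18371639] [  8.77180656 -20.28997826 -25.99729354  70.19058455  -5.21486665
  19.94082928]
```

View pics/w8.png

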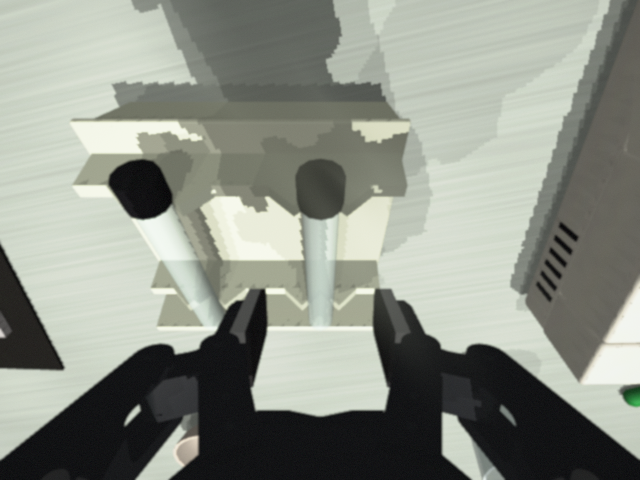

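```bash
cat > kin.py <<'E'
from h import *
def load():
    return [json.loads(l) for l in open("log.txt")]+[[[-64.2304,5.0097,10.0355,95.0996,0,90],[.239018,-.4950987,.2306058],[-179.926,0,25.768]]]
def rz(a): return Ro.from_euler("z",a,degrees=True)
def ry(a): return Ro.from_euler("y",a,degrees=True)
def rx(a): return Ro.from_euler("x",a,degrees=True)
# q1 about z; q2 about y; q3 about -y ; q4 about y ; q5 about z(local, perp) ; q6 about x(tool axis)
def fk(q,k):
    z0,L1,A,B,La,Lb=k
    R=rz(q[0]); p=np.array([0,0,z0]); 
    R=R*ry(q[1]); p=p+R.apply([0,0,L1]); R=R*ry(-q[2]); p=p+R.apply([A,0,B]); R=R*ry(q[3]); p=p+R.apply([La,0,0])
    R=R*rz(k5*q[4]); p=p+R.apply([Lb,0,0]); return p,R
k5=1
E
python3 - <<'E'
import kin; from kin import *
D=load()
for s5 in(1,-1):
    kin.k5=s5
    f=lambda k:np.concatenate([np.r_[fk(q,k)[0]-p, .3*(fk(q,k)[1].apply([1,0,0])-Ro.from_euler("xyz",t,degrees=True).apply([0,0,1]))] for q,p,t in D])
    r=least_squares(f,[.15,.42,.5,.03,.1,.3],x_scale=.1);print(s5,r.x.round(4),np.abs(r.fun).max(),r.cost); print(r.fun.reshape(-1,6)[-2].round(4))
E
```

```text
1 [0.16   0.4201 0.5188 0.0361 0.1443 0.285 ] 1.5360472074288367e-06 2.0681178872578335e-12
[ 0. -0. -0.  0.  0. -0.]
-1 [ 0.1605  0.4208  0.5186  0.0357  0.7138 -0.284 ] 0.053951977791164576 0.0014924687195518632
[ 0.0002  0.0001 -0.0019 -0.0083  0.054  -0.    ]
```

The kinematic model fits to micrometres, so I can check reach and joint limits for the whole uprighting path in advance.

```bash
cat >> kin.py <<'E'
K=[0.16,0.4201,0.5188,0.0361,0.1443,0.285]
K=[0.1600,0.42005,0.51883,0.0361,0.1443,0.2850]
LO=np.array([-179.16,-48.56,-65.8,-126.05,-82.76,-180]);HI=np.array([179.16,103.87,70.77,130.52,87.17,180])
def fkf(q,K=K):
    p,R=fk(q,K); R=R*M6(q[5]); return p,R
def M6(a): return rx(s6*a+o6)*Ro.from_matrix(np.array([[0,0,1],[X0[0],Y0[0],0],[X0[1],Y0[1],0]]))
# tool z -> x axis ; calibrate roll
X0=(1.,0.);Y0=(0.,1.);s6=1;o6=0
def calib():
    global s6,o6
    D=load(); A=[]
    for q,p,t in D:
        R=fk(q,K)[1]; Rt=Ro.from_euler("xyz",t,degrees=True)
        r=(R.inv()*Rt).apply([1,0,0]); A.append((q[5],np.degrees(np.arctan2(r[2],r[1]))))
    A=np.array(A); s,o=np.polyfit(A[:,0],np.degrees(np.unwrap(np.radians(A[:,1]))),1); s6=round(s);o6=np.mean(np.degrees(np.unwrap(np.radians(A[:,1])))-s6*A[:,0]); return A,s,o
calib()
def ik(p,R,q0):
    def f(q):
        a,b=fkf(q); return np.r_[(a-p)*10,(b.inv()*R).as_rotvec()]
    r=least_squares(f,q0,x_scale=30.); return r.x,np.abs(r.fun).max()
E
python3 - <<'E'
import kin;from kin import *
print(kin.s6,kin.o6)
D=load()
for q,p,t in D[-2:]:
    a,b=fkf(q);print((a-p).round(5),np.degrees((b.inv()*Ro.from_euler("xyz",t,degrees=True)).magnitude()).round(3))
qg,e=ik(graspP(.04),graspR(),D[-2][0]);print("grasp",qg.round(1),e)
qg2,e=ik(graspP(-.04),graspR(),D[-2][0]);print("grasp b",qg2.round(1),e)
for w in((-.027,.034),(-.027,-.034),(.027,.034),(.027,-.034)):
  for phi in(30,40,50,60):
    for dl in (35,):
      for h in(.05,.13):
        p=finalP(w,phi,h,delta=dl)
        best=None
        for q0 in([30,-10,-40,20,0,165],[30,-30,-50,20,0,165]):
            q,e=ik(p,finalR(phi,dl),q0)
            if best is None or e<best[1]: best=(q,e)
        q,e=best;print(w,phi,h,q.round(1),"err %.1e"%e,"OK" if (q>LO).all() and (q<HI).all() and e<1e-4 else "--")
E
```

```text
1 -89.99973333355456
[ 5.e-05  1.e-05 -5.e-05] 0.0
[ 1.e-05 -2.e-05 -5.e-05] 0.001
grasp [  8.8 -19.5 -32.2  63.3  -5.2  19.9] 3.6010533444041926e-09
grasp b [ -2.3 -23.  -34.7  63.5  -2.4   9.1] 5.342948306008566e-14
(-0.027, 0.034) 30 0.05 [ 35.7 -31.3 -50.1  16.3  -4.7 183.3] err 9.6e-12 --
(-0.027, 0.034) 30 0.13 [ 35.7 -33.8 -42.6  26.4  -4.7 183.3] err 2.6e-13 --
(-0.027, 0.034) 40 0.05 [ 30.3 -31.  -49.9  16.5   7.9 174.4] err 8.0e-15 OK
(-0.027, 0.034) 40 0.13 [ 30.3 -33.5 -42.4  26.6   7.9 174.4] err 8.9e-15 OK
(-0.027, 0.034) 50 0.05 [ 25.2 -28.5 -47.9  18.2  20.1 165.2] err 7.9e-14 OK
(-0.027, 0.034) 50 0.13 [ 25.2 -31.1 -40.5  28.3  20.1 165.2] err 7.3e-12 OK
(-0.027, 0.034) 60 0.05 [ 20.9 -24.1 -44.2  22.   31.1 155. ] err 9.7e-11 OK
(-0.027, 0.034) 60 0.13 [ 20.9 -26.7 -36.9  31.9  31.1 155. ] err 1.2e-09 OK
(-0.027, -0.034) 30 0.05 [ 28.1 -40.5 -54.9  20.6   1.6 178.9] err 1.1e-09 OK
(-0.027, -0.034) 30 0.13 [ 28.1 -42.  -46.7  30.3   1.6 178.9] err 7.1e-13 OK
(-0.027, -0.034) 40 0.05 [ 22.1 -38.8 -53.8  21.4  14.6 169.5] err 1.8e-10 OK
(-0.027, -0.034) 40 0.13 [ 22.1 
[... 881 characters left out ...]
7e-10 OK
(0.027, 0.034) 60 0.13 [ 17.6 -19.  -31.3  31.2  33.5 152.3] err 7.1e-10 OK
(0.027, -0.034) 30 0.05 [ 23.3 -31.6 -50.3  16.5   5.5 176.1] err 1.3e-13 OK
(0.027, -0.034) 30 0.13 [ 23.3 -34.1 -42.7  26.6   5.5 176.1] err 5.7e-13 OK
(0.027, -0.034) 40 0.05 [ 18.1 -29.5 -48.7  17.9  17.8 167. ] err 1.0e-13 OK
(0.027, -0.034) 40 0.13 [ 18.1 -32.1 -41.2  27.9  17.8 167. ] err 1.3e-11 OK
(0.027, -0.034) 50 0.05 [ 13.6 -25.4 -45.3  21.2  29.1 157. ] err 5.3e-11 OK
(0.027, -0.034) 50 0.13 [ 13.6 -28.  -37.9  31.2  29.1 157. ] err 8.6e-10 OK
(0.027, -0.034) 60 0.05 [ 10.  -19.7 -40.1  27.1  38.9 145.6] err 2.7e-09 OK
(0.027, -0.034) 60 0.13 [ 10.  -22.3 -32.9  36.9  38.9 145.6] err 3.3e-15 OK
```

Request:
{"op": "step_arm", "data": {
  "dr": [
    [0,0,0],
    [0,0,0],
    [0,0,0],
    [0,0,0],
    [0,0,0],
    [0,0,0],
    [0,0,0],
    [0,0,0]
  ],
  "xyz": [
    [0.05,0,0.2],
    [0.13,0,0.5],
    [0.22,0,0.8],
    [0.3,0,1.1],
    [0.36,0,1.33],
    [0.39,0,1.44],
    [0.39,0,1.45],
    [0.39,0,1.45]
  ],
  "gripper": [0.55,0.55,0.55,0.55,0.55,0.55,0.5,0.45],
  "squeeze": 20
}}

```text
time: 16.6
ee_pos: [0.4768, 0.0476, 0.0627]
tcp_rot: [180.0, 15.0, 168.2]
wrist_force: [0.5, -0.4, -0.3]
opening: 0.0382
```

Request:
{"op": "step_arm", "data": {
  "dr": [
    [0,0,0],
    [0,0,0],
    [0,0,0],
    [0,0,0],
    [0,0,0],
    [0,0,0],
    [0,0,0],
    [0,0,0]
  ],
  "xyz": [
    [0,0,0],
    [0,0,0],
    [0,0,0],
    [0,0,0],
    [0,0,0],
    [0,0,0],
    [0,0,0],
    [0,0,0]
  ],
  "gripper": [0.4,0.35,0.3,0.26,0.22,0.18,0.14,0.1],
  "squeeze": 20
}}

```text
time: 17.4
ee_pos: [0.4766, 0.0475, 0.0625]
tcp_rot: [-180.0, 15.0, 168.2]
wrist_force: [-0.7, -0.5, 0.2]
opening: 0.0176
```

Run:
```python
from h import *
from workcell import bot
applied([.39,0,1.45],[0,0,0])
c=bot.camera("wrist");pickle.dump(c,open("pics/w9.pkl","wb"));cv2.imwrite("pics/w9.png",c["image"][:,:,::-1]);
want(graspP(.04),graspR())
```

```text
t 17.4 cmd [0.4765 0.0478 0.0621] [-180.     15.01  168.21] | meas-cmd mm [ 0.15 -0.32  0.35] rot [ 0.   -0.01  0.  ] F [-0.7 -0.5  0.2] M [-0.06  0.28 -0.04] open 17.6 q [9, -19, -32, 63, -5, 20]
-> xyz [0.0019, 0.0025, -0.002] dr [-0.0005, 0.0002, -0.0017]
```

View pics/w9.png

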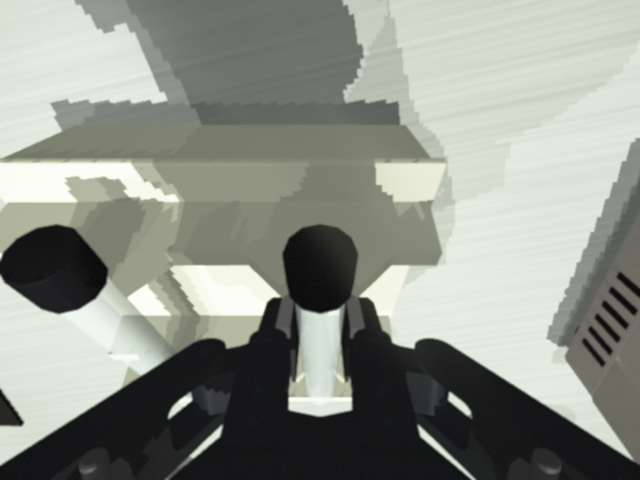

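The tube is gripped at 17.6 mm and centred (cap at (320,268)). I'll firm the grip and lift straight up.

Request:
{"op": "step_arm", "data": {
  "dr": [
    [0,0,0],
    [0,0,0],
    [0,0,0],
    [0,0,0],
    [0,0,0],
    [0,0,0],
    [0,0,0],
    [0,0,0]
  ],
  "xyz": [
    [0,0,0],
    [0,0,0],
    [-0.01,0,-0.05],
    [-0.05,0,-0.19],
    [-0.12,0,-0.45],
    [-0.24,0,-0.9],
    [-0.41,0,-1.53],
    [-0.6,0,-2.24]
  ],
  "gripper": [0.1,0.1,0.1,0.1,0.1,0.1,0.1,0.1],
  "squeeze": 45
}}

```text
time: 18.25
ee_pos: [0.4763, 0.0475, 0.1565]
tcp_rot: [-180.0, 15.0, 168.2]
wrist_force: [1.2, 0.7, 0.2]
opening: 0.0165
```

Run:
```python
import kin; from kin import *
from workcell import bot
applied([-.6,0,-2.24],[0,0,0])
c=bot.camera("wrist");pickle.dump(c,open("pics/w10.pkl","wb"));cv2.imwrite("pics/w10.png",c["image"][:,:,::-1])
# plan rotation path via waypoints, check joints
q=np.array(bot.get_obs()["q"]); p0,R0=getcmd()
phi=50; Pf=finalP((-.027,.034),phi,.13)
print("final pre",Pf,finalR(phi).as_euler("xyz",degrees=True))
way=[((.45,.08,.24),down(140)),((.45,.15,.27),down(95)),((.46,.22,.29),down(50)),(tuple(Pf+[-.03,-.05,.06]),finalR(phi)),(tuple(Pf),finalR(phi))]
p,R=p0,R0
for wp,wR in way:
    ang=(R.inv()*wR).as_rotvec(); mx=0
    for t in np.linspace(.1,1,10):
        qn,e=ik(p+(np.array(wp)-p)*t,R*Ro.from_rotvec(ang*t),q); mx=max(mx,np.abs(qn-q).max()); q=qn
    print(np.round(wp,3),q.round(1),"%.0e"%e,"rot",np.degrees(np.linalg.norm(ang)).round(0),"dist",np.linalg.norm(np.array(wp)-p).round(3),"maxdq/step",mx.round(1)); p,R=np.array(wp),wR
want(*way[0]); want(way[1][0],way[1][1])
```

```text
t 18.25 cmd [0.4765 0.0478 0.1549] [-180.     15.01  168.21] | meas-cmd mm [-0.19 -0.29  1.59] rot [-0.    0.02 -0.  ] F [1.2 0.7 0.2] M [0.08 0.25 0.05] open 16.5 q [9, -20, -22, 74, -5, 20]
final pre [0.52558516 0.35573064 0.21910205] [180. -55.  50.]
[0.45 0.08 0.24] [10.1 -7.5 -1.2 96.3 -0.  50.1] 3e-13 rot 32.0 dist 0.095 maxdq/step 3.3
[0.45 0.15 0.27] [ 18.4  -4.3   5.1  99.4  -0.  103.4] 4e-08 rot 45.0 dist 0.076 maxdq/step 5.4
[0.46 0.22 0.29] [ 25.6   1.2  12.8 101.6  -0.  155.6] 4e-08 rot 45.0 dist 0.073 maxdq/step 5.3
[0.496 0.306 0.279] [ 20.2 -38.6 -37.6  39.9  24.  161.8] 7e-11 rot 55.0 dist 0.093 maxdq/step 7.6
[0.526 0.356 0.219] [ 25.2 -31.1 -40.5  28.3  20.1 165.2] 6e-15 rot 0.0 dist 0.084 maxdq/step 1.2
-> xyz [0.2332, 0.6523, -2.2653] dr [0.0645, 0.2567, 0.4895]
-> xyz [0.3843, 2.3654, -3.0823] dr [0.1673, 0.2253, 1.27]
```

View pics/w10.png

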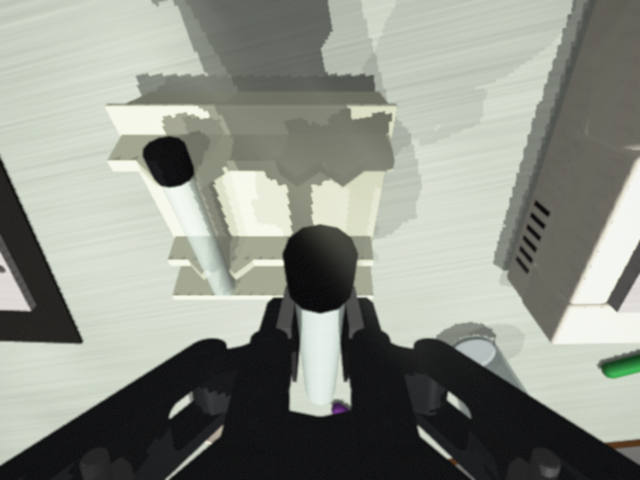

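Request:
{"op": "step_arm", "data": {
  "dr": [
    [0.01,0.02,0.07],
    [0.03,0.05,0.2],
    [0.05,0.07,0.34],
    [0.07,0.1,0.48],
    [0.09,0.12,0.62],
    [0.11,0.15,0.76],
    [0.12,0.17,0.9],
    [0.14,0.19,1.03]
  ],
  "xyz": [
    [0.02,0.1,-0.3],
    [0.06,0.3,-0.8],
    [0.1,0.6,-1.3],
    [0.14,0.9,-1.8],
    [0.18,1.2,-2.2],
    [0.22,1.5,-2.6],
    [0.27,1.8,-2.9],
    [0.32,2.0,-3.0]
  ],
  "gripper": [0.1,0.1,0.1,0.1,0.1,0.1,0.1,0.1]
}}

```text
time: 19.1
ee_pos: [0.4507, 0.1356, 0.2699]
tcp_rot: [178.8, 2.3, 108.4]
wrist_force: [0.3, 0.2, -1.1]
opening: 0.0165
```

Run:
```python
import kin; from kin import *
applied([.32,2,-3],[.14,.19,1.03])
want((.46,.21,.29),down(60)); want((.46,.22,.29),down(50))
```

```text
t 19.1 cmd [0.4503 0.135  0.2675] [178.9    2.4  108.71] | meas-cmd mm [0.4  0.63 2.41] rot [-0.11  0.06  0.3 ] F [ 0.3  0.2 -1.1] M [ 0.05 -0.04  0.04] open 16.5 q [18, -6, 3, 98, -2, 90]
-> xyz [1.6727, 0.8436, -0.6173] dr [0.0359, 0.0311, 0.8504]
-> xyz [1.9092, 0.924, -0.6256] dr [0.039, 0.0283, 1.0249]
```

Request:
{"op": "step_arm", "data": {
  "dr": [
    [0,0,0.12],
    [0.01,0.01,0.26],
    [0.01,0.01,0.4],
    [0.02,0.01,0.54],
    [0.02,0.02,0.68],
    [0.03,0.02,0.82],
    [0.04,0.03,0.94],
    [0.04,0.03,1.02]
  ],
  "xyz": [
    [0.2,0.1,-0.1],
    [0.5,0.2,-0.2],
    [0.8,0.4,-0.3],
    [1.1,0.5,-0.4],
    [1.4,0.6,-0.5],
    [1.6,0.8,-0.6],
    [1.8,0.9,-0.6],
    [1.9,0.92,-0.62]
  ],
  "gripper": [0.1,0.1,0.1,0.1,0.1,0.1,0.1,0.1]
}}

```text
time: 19.9
ee_pos: [0.4604, 0.22, 0.2905]
tcp_rot: [-179.9, -0.1, 50.0]
wrist_force: [-0.1, 0.5, -0.8]
opening: 0.0168
```

Run:
```python
import kin; from kin import *
from workcell import bot
applied([1.9,.92,-.62],[.04,.03,1.02])
c=bot.camera("wrist");pickle.dump(c,open("pics/w11.pkl","wb"));cv2.imwrite("pics/w11.png",c["image"][:,:,::-1])
Pf=finalP((-.027,.034),50,.13)
want(Pf+[-.03,-.05,.06],finalR(50))
```

```text
t 19.9 cmd [0.46   0.2196 0.2898] [-1.799e+02 -5.000e-02  5.028e+01] | meas-cmd mm [0.46 0.37 0.72] rot [0.02 0.03 0.25] F [-0.1  0.5 -0.8] M [-0.01 -0.04 -0.  ] open 16.8 q [25, 1, 13, 102, 0, 155]
-> xyz [2.2251, -0.6909, 0.2702] dr [-0.0039, 0.9591, 0.0037]
```

View pics/w11.png

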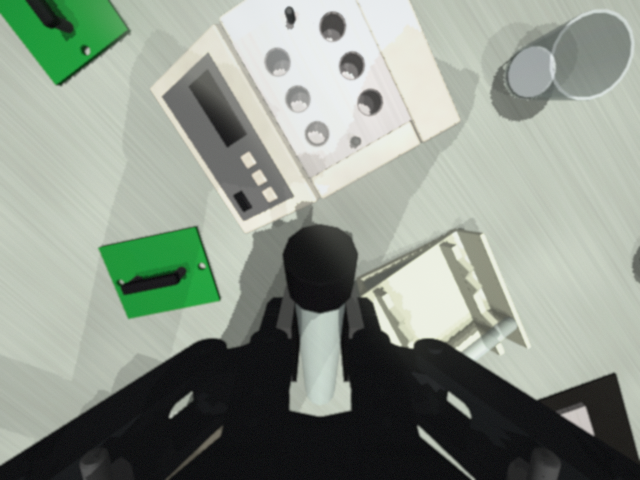

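The wrist view shows the bare block: six wells at (277,62), (298,98), (317,132), (332,26), (351,65) and (370,102). The tube is held firmly. I'll refine the block pose from the well rims.

Run:
```python
from h import *
im=cv2.imread("pics/w11.png")
x,y,w,h,f=255,0,135,150,4
c=cv2.resize(im[y:y+h,x:x+w],(w*f,h*f),interpolation=cv2.INTER_CUBIC)
for i in range(0,w,10): cv2.line(c,(i*f,0),(i*f,5),(0,0,255),1); cv2.putText(c,str(x+i),(i*f,14),0,.35,(0,0,255),1)
for i in range(0,h,10): cv2.line(c,(0,i*f),(5,i*f),(0,0,255),1); cv2.putText(c,str(y+i),(6,i*f+3),0,.3,(0,0,255),1)
cc=pickle.load(open("pics/w11.pkl","rb"))
for X in (-.027,.027):
    for Y in(-.034,0,.034):
        t=np.linspace(0,2*np.pi,40); q=proj(cc,place(BLK,np.c_[X+.01025*np.cos(t),Y+.01025*np.sin(t),np.full(40,.1)]))
        cv2.polylines(c,[((q-[x,y])*f+f/2).round().astype(np.int32)],True,(0,0,255),1)
cv2.imwrite("pics/w11c.png",c)
```

```text
(no output)
```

View pics/w11c.png

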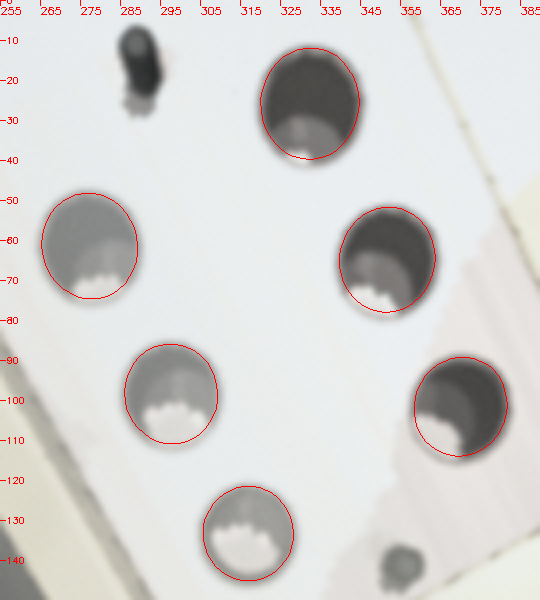

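```bash
cat > tubefit.py <<'E'
from h import *
# camera in tool frame (fixed)
c0=pickle.load(open("pics/wrist0.pkl","rb"));Rt0=Ro.from_euler("xyz",[-179.92619,-.000413,25.76823],degrees=True);p0=np.array([.23901838,-.49509865,.23060576])
RCT=np.array(c0["R"])@Rt0.as_matrix(); TCT=np.array(c0["R"])@p0+np.array(c0["t"])
cam={"R":RCT,"t":TCT,"camera_matrix":c0["camera_matrix"]}
def outline(delta=35,s=.1,dz=0,dy=0):
    d=np.radians(delta);a=np.array([np.cos(d),0,-np.sin(d)]);n=np.array([np.sin(d),0,np.cos(d)]);y=np.array([0,1,0])
    G=np.array([0,dy,-.019+dz]); out={}
    t=np.linspace(0,2*np.pi,73)
    for nm,S,r in(("end",.150,.011),("jun",.132,.011),("body132",.132,.009),("b110",.112,.009),("foot6",.006,.009)):
        P=G+(S-s)*a+r*(np.cos(t)[:,None]*n+np.sin(t)[:,None]*y); out[nm]=proj(cam,P)
    return out
E
python3 - <<'E'
from tubefit import *
im=cv2.imread("pics/w11.png")
x,y,w,h,f=260,215,120,200,3
def draw(name,**k):
    c=cv2.resize(im[y:y+h,x:x+w],(w*f,h*f),interpolation=cv2.INTER_CUBIC)
    for nm,q in outline(**k).items(): cv2.polylines(c,[((q-[x,y])*f+f/2).round().astype(np.int32)],True,(0,0,255) if nm in("end","jun") else (0,200,0),1)
    return c
cv2.imwrite("pics/tf11.png",np.hstack([draw("a"),draw("b",s=.098)]))
o=outline(); print({k:(v.min(0).round(1).tolist(),v.max(0).round(1).tolist()) for k,v in o.items()})
for kw in(dict(s=.098),dict(dz=.002),dict(delta=37)):
    o=outline(**kw); print(kw,{k:(v.min(0).round(1).tolist(),v.max(0).round(1).tolist()) for k,v in o.items()})
E
```

```text
{'end': ([280.5, 224.4], [357.1, 287.3]), 'jun': ([285.3, 257.6], [352.4, 316.4]), 'body132': ([291.4, 262.4], [346.3, 310.5]), 'b110': ([294.7, 291.0], [343.0, 335.6]), 'foot6': ([304.2, 374.3], [333.7, 405.5])}
{'s': 0.098} {'end': ([279.9, 220.1], [357.7, 283.5]), 'jun': ([284.8, 254.3], [352.9, 313.6]), 'body132': ([291.0, 259.1], [346.7, 307.6]), 'b110': ([294.4, 288.5], [343.3, 333.4]), 'foot6': ([304.1, 373.4], [333.8, 404.7])}
{'dz': 0.002} {'end': ([281.2, 222.7], [356.4, 284.1]), 'jun': ([285.8, 255.6], [351.9, 313.2]), 'body132': ([291.9, 260.3], [345.9, 307.4]), 'b110': ([295.1, 288.8], [342.7, 332.5]), 'foot6': ([304.4, 372.2], [333.6, 403.0])}
{'delta': 37} {'end': ([280.1, 228.1], [357.5, 293.8]), 'jun': ([285.1, 259.7], [352.6, 320.4]), 'body132': ([291.2, 264.7], [346.4, 314.3]), 'b110': ([294.7, 291.6], [343.1, 337.1]), 'foot6': ([304.4, 368.8], [333.6, 399.7])}
```

View pics/tf11.png

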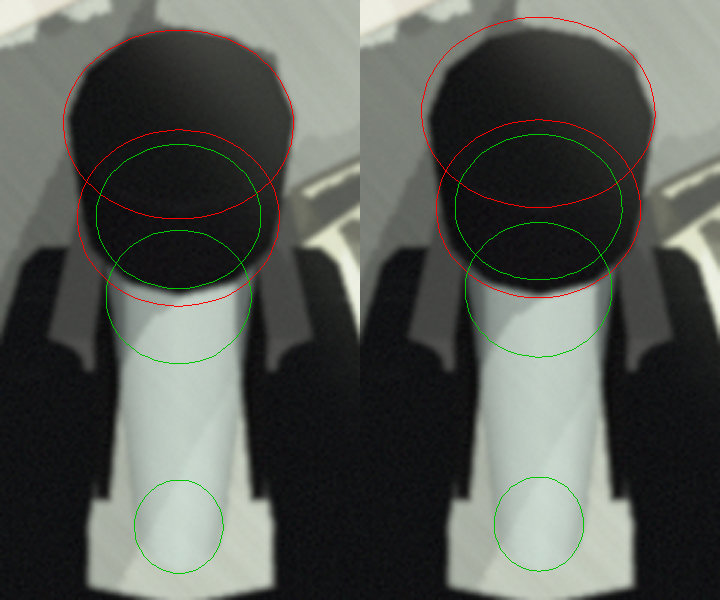

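Request:
{"op": "step_arm", "data": {
  "dr": [
    [0,0.06,0],
    [0,0.18,0],
    [0,0.31,0],
    [0,0.44,0],
    [0,0.57,0],
    [0,0.7,0],
    [0,0.83,0],
    [0,0.95,0]
  ],
  "xyz": [
    [0.1,0,0],
    [0.4,-0.1,0.05],
    [0.7,-0.2,0.1],
    [1.0,-0.3,0.15],
    [1.3,-0.4,0.2],
    [1.6,-0.5,0.24],
    [1.9,-0.6,0.26],
    [2.2,-0.68,0.27]
  ],
  "gripper": [0.1,0.1,0.1,0.1,0.1,0.1,0.1,0.1]
}}

```text
time: 20.75
ee_pos: [0.4952, 0.3044, 0.2808]
tcp_rot: [179.9, -54.8, 50.4]
wrist_force: [0.7, 1.1, -1.1]
opening: 0.0165
```

Run:
```python
import kin; from kin import *
from workcell import bot
applied([2.2,-.68,.27],[0,.95,0])
Pf=finalP((-.027,.034),50,.125)
want(Pf,finalR(50))
```

```text
t 20.75 cmd [0.4953 0.3047 0.2791] [-179.83  -54.48   50.15] | meas-cmd mm [-0.09 -0.32  1.65] rot [-0.04  0.36 -0.16] F [ 0.7  1.1 -1.1] M [-0.61  0.53  0.02] open 16.5 q [20, -38, -37, 40, 24, 161]
-> xyz [-0.4714, -0.23, 2.1375] dr [-0.005, 0.0091, 0.0015]
```

Request:
{"op": "step_arm", "data": {
  "dr": [
    [0,0.003,0],
    [-0.002,0.006,0.001],
    [-0.005,0.009,0.0015],
    [-0.005,0.009,0.0015],
    [-0.005,0.009,0.0015],
    [-0.005,0.009,0.0015],
    [-0.005,0.009,0.0015],
    [-0.005,0.009,0.0015]
  ],
  "xyz": [
    [-0.1,-0.05,0.5],
    [-0.2,-0.1,1.0],
    [-0.3,-0.15,1.5],
    [-0.4,-0.2,1.9],
    [-0.47,-0.23,2.1],
    [-0.47,-0.23,2.14],
    [-0.47,-0.23,2.14],
    [-0.47,-0.23,2.14]
  ],
  "gripper": [0.1,0.1,0.1,0.1,0.1,0.1,0.1,0.1]
}}

```text
time: 21.55
ee_pos: [0.526, 0.3553, 0.2156]
tcp_rot: [179.9, -55.1, 50.1]
wrist_force: [-0.3, 0.8, -0.3]
opening: 0.0165
```

Run:
```python
import kin; from kin import *
from workcell import bot
applied([-.47,-.23,2.14],[-.005,.009,.0015])
for n in("wrist","scene","top"):
    c=bot.camera(n);pickle.dump(c,open(f"pics/{n}12.pkl","wb"))
    im=c["image"][:,:,::-1]
    if n=="scene": im=cv2.resize(im[190:340,300:460],None,fx=4,fy=4,interpolation=cv2.INTER_CUBIC)
    if n=="top": im=cv2.resize(im[150:300,160:320],None,fx=4,fy=4,interpolation=cv2.INTER_CUBIC)
    cv2.imwrite(f"pics/{n}12.png",im)
o=bot.get_obs();print(o["ee_pos"],o["tcp_rot"],o["wrist_force"])
```

```text
t 21.55 cmd [0.5257 0.3558 0.2141] [-180.  -55.   50.] | meas-cmd mm [ 0.36 -0.48  1.55] rot [-0.03  0.07 -0.04] F [-0.3  0.8 -0.3] M [-0.61  0.54 -0.01] open 16.5 q [25, -31, -41, 28, 20, 165]
[0.52597366 0.35531623 0.21532129] [179.94391043 -55.05343965  50.02838612] [-0.22372464 -0.19451158 -1.17570899]
```

View pics/wrist12.png

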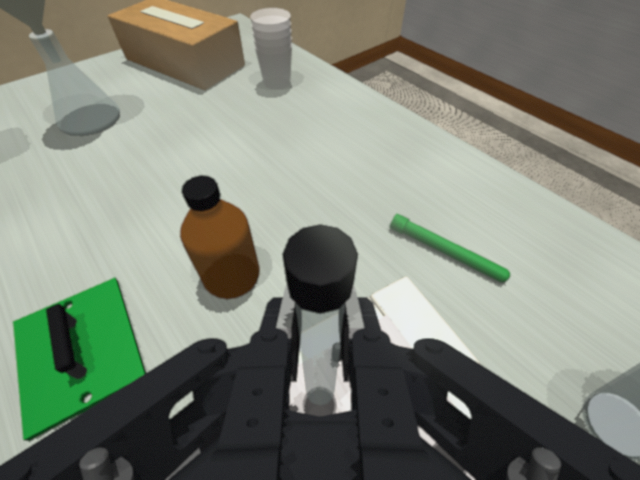

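View pics/scene12.png

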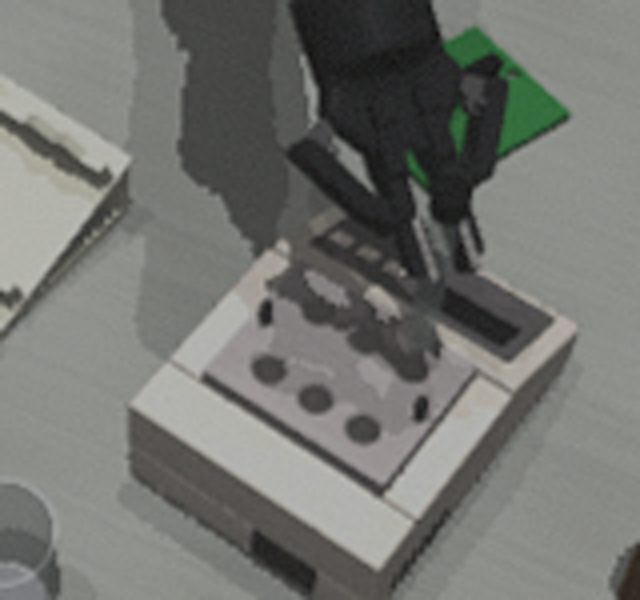

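View pics/top12.png

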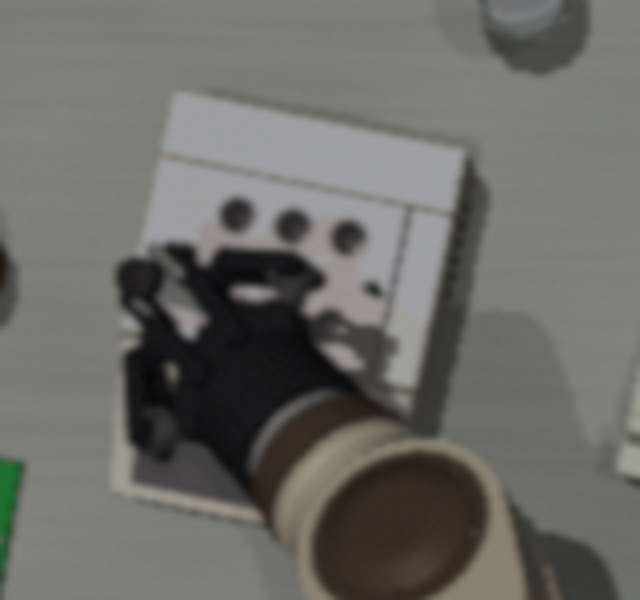

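The tube is upright above the front-left well, and the wrist view shows the dark well through the glass at (320,402). I'll enlarge that with predicted outlines.

Run:
```python
from tubefit import *
c=pickle.load(open("pics/wrist12.pkl","rb"));im=np.ascontiguousarray(c["image"][:,:,::-1])
x,y,w,h,f=270,330,100,90,7
A=cv2.resize(im[y:y+h,x:x+w],(w*f,h*f),interpolation=cv2.INTER_CUBIC)
A=cv2.convertScaleAbs(A,alpha=1.3,beta=10)
t=np.linspace(0,2*np.pi,60)
for z,col in((.1,(0,0,255)),(.05,(0,0,150))):
    q=proj(c,place(BLK,np.c_[-.027+.01025*np.cos(t),.034+.01025*np.sin(t),np.full(60,z)])); print(z,q.mean(0),q.min(0),q.max(0))
    cv2.polylines(A,[((q-[x,y])*f+f/2).round().astype(np.int32)],True,col,1)
for s in(.006,.0):
    d=np.radians(35);a=np.array([np.cos(d),0,-np.sin(d)]);n=np.array([np.sin(d),0,np.cos(d)]);yy=np.array([0,1,0])
    r=.009 if s else .006
    q=proj(cam,np.array([0,0,-.019])+(s-.1)*a+r*(np.cos(t)[:,None]*n+np.sin(t)[:,None]*yy)); print("foot",s,q.mean(0))
    cv2.polylines(A,[((q-[x,y])*f+f/2).round().astype(np.int32)],True,(0,200,0),1)
cv2.imwrite("pics/wc12.png",A[:600])
```

```text
0.1 [319.15770884 403.26645175] [303.90425197 387.39656569] [333.9811256  419.82172457]
0.05 [319.20560412 418.47543183] [306.10447027 404.48424027] [331.93815194 433.01685343]
foot 0.006 [318.98185806 389.45015736]
foot 0.0 [318.98535257 392.03290726]
```

View pics/wc12.png

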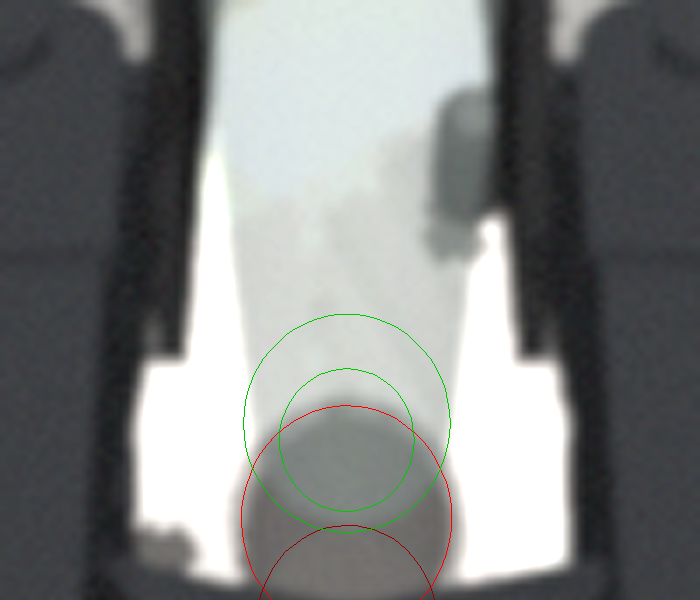

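Request:
{"op": "step_arm", "data": {
  "dr": [
    [0,0,0],
    [0,0,0],
    [0,0,0],
    [0,0,0],
    [0,0,0],
    [0,0,0],
    [0,0,0],
    [0,0,0]
  ],
  "xyz": [
    [-0.04,-0.014,0.029],
    [-0.12,-0.014,0.086],
    [-0.21,-0.014,0.143],
    [-0.29,-0.014,0.201],
    [-0.37,-0.014,0.258],
    [-0.41,-0.014,0.287],
    [-0.43,-0.014,0.304],
    [-0.43,-0.014,0.304]
  ],
  "gripper": [0.1,0.1,0.1,0.1,0.1,0.1,0.1,0.1]
}}

```text
time: 22.5
ee_pos: [0.5254, 0.356, 0.1932]
tcp_rot: [-180.0, -55.0, 50.0]
wrist_force: [0.7, -0.5, -0.2]
opening: 0.0167
```

```bash
cat > look.py <<'E'
import sys
from tubefit import *
from workcell import bot
n=sys.argv[1]; well=eval(sys.argv[2]) if len(sys.argv)>2 else (-.027,.034)
c=bot.camera("wrist");pickle.dump(c,open(f"pics/{n}.pkl","wb"));im=np.ascontiguousarray(c["image"][:,:,::-1])
o=bot.get_obs();print(o["ee_pos"].round(4),o["tcp_rot"].round(2),o["wrist_force"].round(1),"target xy",finalP(well,50,.05)[:2].round(4))
x,y,w,h,f=270,330,100,90,6
A=cv2.resize(im[y:y+h,x:x+w],(w*f,h*f),interpolation=cv2.INTER_CUBIC)
A=cv2.convertScaleAbs(A,alpha=1.3,beta=10)
t=np.linspace(0,2*np.pi,60)
q=proj(c,place(BLK,np.c_[well[0]+.01025*np.cos(t),well[1]+.01025*np.sin(t),np.full(60,.1)]))
cv2.polylines(A,[((q-[x,y])*f+f/2).round().astype(np.int32)],True,(0,0,255),1)
cv2.imwrite(f"pics/{n}.png",A)
E
python3 - <<'E'
from h import *
applied([-.43,-.014,.304],[0,0,0])
E
python3 look.py wc13
```

```text
t 22.5 cmd [0.5253 0.3563 0.193 ] [-180.  -55.   50.] | meas-cmd mm [ 0.12 -0.29  0.16] rot [ 0.   -0.01  0.  ] F [ 0.7 -0.5 -0.2] M [-0.64  0.53  0.04] open 16.7 q [25, -31, -43, 25, 20, 165]
[0.5254 0.356  0.1934] [180. -55.  50.] [ 0.8 -0.1 -0.6] target xy [0.5256 0.3557]
```

View pics/wc13.png

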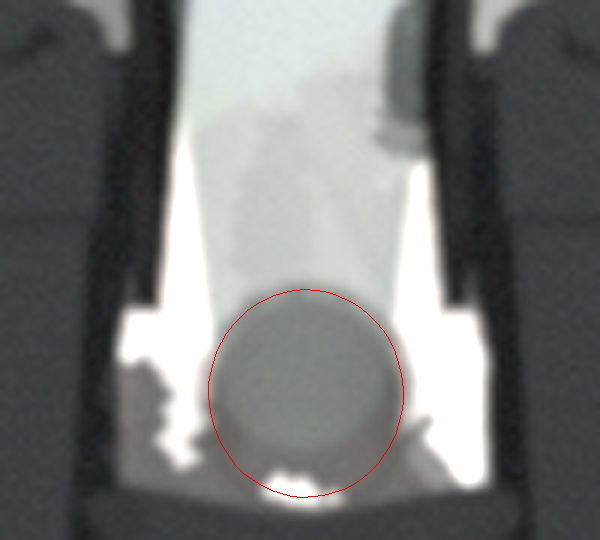

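The foot circle (centre ≈ (303,370) in the crop) sits inside the well rim (≈ (306,393)), as expected for 3.5 mm of height. Lowering on.

Request:
{"op": "step_arm", "data": {
  "dr": [
    [0,0,0],
    [0,0,0],
    [0,0,0],
    [0,0,0],
    [0,0,0],
    [0,0,0],
    [0,0,0],
    [0,0,0]
  ],
  "xyz": [
    [-0.03,0.003,0.021],
    [-0.07,0.006,0.049],
    [-0.11,0.006,0.077],
    [-0.15,0.006,0.105],
    [-0.19,0.006,0.133],
    [-0.23,0.006,0.161],
    [-0.246,0.006,0.172],
    [-0.246,0.006,0.172]
  ],
  "gripper": [0.1,0.1,0.1,0.1,0.1,0.1,0.1,0.1]
}}

```text
time: 23.35
ee_pos: [0.5255, 0.3558, 0.1811]
tcp_rot: [-180.0, -55.0, 50.0]
wrist_force: [0.2, -1.2, -0.7]
opening: 0.0165
```

```bash
python3 - <<'E'
from h import *
applied([-.246,.006,.172],[0,0,0])
E
python3 look.py wc14
```

```text
t 23.35 cmd [0.5255 0.3561 0.181 ] [-180.  -55.   50.] | meas-cmd mm [ 0.06 -0.32  0.04] rot [ 0.   -0.01  0.01] F [ 0.2 -1.2 -0.7] M [-0.64  0.52  0.01] open 16.5 q [25, -30, -44, 24, 20, 165]
[0.5256 0.3558 0.1813] [-180.  -55.   50.] [-0.2 -0.3  0.4] target xy [0.5256 0.3557]
```

View pics/wc14.png

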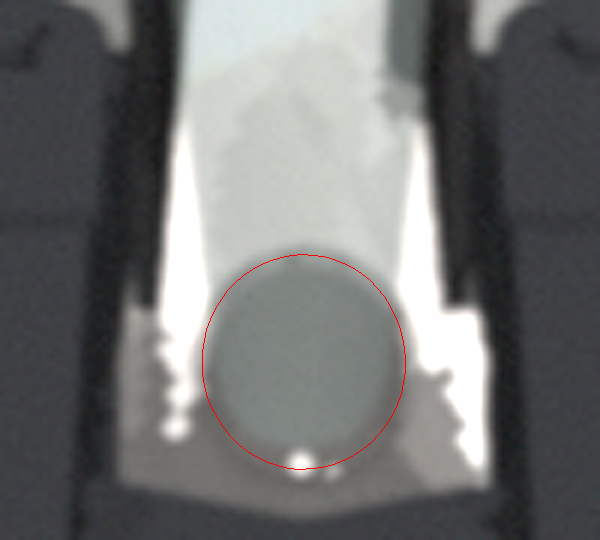

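Request:
{"op": "step_arm", "data": {
  "dr": [
    [0,0,0],
    [0,0,0],
    [0,0,0],
    [0,0,0],
    [0,0,0],
    [0,0,0],
    [0,0,0],
    [0,0,0]
  ],
  "xyz": [
    [-0.05,0,0.035],
    [-0.11,0,0.077],
    [-0.17,0,0.119],
    [-0.23,0,0.161],
    [-0.29,0,0.203],
    [-0.35,0,0.245],
    [-0.41,0,0.287],
    [-0.41,0,0.287]
  ],
  "gripper": [0.1,0.1,0.1,0.1,0.1,0.1,0.1,0.1]
}}

```text
time: 24.2
ee_pos: [0.5254, 0.3557, 0.1605]
tcp_rot: [-180.0, -54.9, 50.0]
wrist_force: [0.2, 0.1, -0.9]
opening: 0.0165
```

Run:
```python
from h import *
applied([-.41,0,.287],[0,0,0])
```

```text
t 24.2 cmd [0.5255 0.3561 0.161 ] [-180.  -55.   50.] | meas-cmd mm [-0.08 -0.37 -0.49] rot [ 0.01 -0.05  0.02] F [ 0.2  0.1 -0.9] M [-0.64  0.52 -0.03] open 16.5 q [25, -29, -46, 21, 20, 165]
```

Request:
{"op": "step_arm", "data": {
  "dr": [
    [0,0,0],
    [0,0,0],
    [0,0,0],
    [0,0,0],
    [0,0,0],
    [0,0,0],
    [0,0,0],
    [0,0,0]
  ],
  "xyz": [
    [-0.05,0,0.035],
    [-0.11,0,0.077],
    [-0.17,0,0.119],
    [-0.23,0,0.161],
    [-0.29,0,0.203],
    [-0.33,0,0.231],
    [-0.36,0,0.252],
    [-0.369,0,0.258]
  ],
  "gripper": [0.1,0.1,0.1,0.1,0.1,0.1,0.1,0.1]
}}

```text
time: 25.0
ee_pos: [0.5255, 0.3558, 0.1431]
tcp_rot: [-180.0, -55.0, 50.0]
wrist_force: [-0.4, 0.3, -0.4]
opening: 0.0166
```

Run:
```python
from h import *
applied([-.369,0,.258],[0,0,0])
```

```text
t 25.0 cmd [0.5255 0.3561 0.143 ] [-180.  -55.   50.] | meas-cmd mm [ 0.09 -0.32  0.06] rot [ 0.   -0.01  0.01] F [-0.4  0.3 -0.4] M [-0.63  0.53 -0.02] open 16.6 q [25, -29, -48, 19, 20, 165]
```

Request:
{"op": "step_arm", "data": {
  "dr": [
    [0,0,0],
    [0,0,0],
    [0,0,0],
    [0,0,0],
    [0,0,0],
    [0,0,0],
    [0,0,0],
    [0,0,0]
  ],
  "xyz": [
    [-0.01,0,0.007],
    [-0.02,0,0.014],
    [-0.03,0,0.021],
    [-0.04,0,0.028],
    [-0.05,0,0.035],
    [-0.06,0,0.042],
    [-0.07,0,0.049],
    [-0.07,0,0.049]
  ],
  "gripper": [0.1,0.1,0.1,0.1,0.1,0.1,0.1,0.1]
}}

```text
time: 25.8
ee_pos: [0.5255, 0.3558, 0.1398]
tcp_rot: [-180.0, -55.0, 50.0]
wrist_force: [0.5, 0.1, -1.1]
opening: 0.017
```

Run:
```python
from h import *
applied([-.07,0,.049],[0,0,0])
```

```text
t 25.8 cmd [0.5255 0.3561 0.1396] [-180.  -55.   50.] | meas-cmd mm [ 0.09 -0.3   0.18] rot [ 0.   -0.01  0.  ] F [ 0.5  0.1 -1.1] M [-0.66  0.51  0.05] open 17.0 q [25, -29, -48, 18, 20, 165]
```

Request:
{"op": "step_arm", "data": {
  "dr": [
    [0,0,0],
    [0,0,0],
    [0,0,0],
    [0,0,0],
    [0,0,0],
    [0,0,0],
    [0,0,0],
    [0,0,0]
  ],
  "xyz": [
    [-0.007,0,0.005],
    [-0.015,0,0.01],
    [-0.022,0,0.015],
    [-0.03,0,0.02],
    [-0.037,0,0.025],
    [-0.045,0,0.03],
    [-0.05,0,0.035],
    [-0.05,0,0.035]
  ],
  "gripper": [0.1,0.1,0.1,0.1,0.1,0.1,0.1,0.1]
}}

```text
time: 26.6
ee_pos: [0.5259, 0.356, 0.1382]
tcp_rot: [180.0, -55.1, 50.0]
wrist_force: [-1.0, -0.7, 4.1]
opening: 0.0167
```

Run:
```python
from h import *
applied([-.05,0,.035],[0,0,0])
```

```text
t 26.6 cmd [0.5255 0.3561 0.1371] [-180.  -55.   50.] | meas-cmd mm [ 0.4  -0.12  1.11] rot [-0.01  0.07 -0.02] F [-1.  -0.7  4.1] M [-0.26  0.3   0.09] open 16.7 q [25, -28, -48, 18, 20, 165]
```

Contact at the bottom: +4 N with the TCP at z = 0.138, where 0.139 was expected. Releasing.

Request:
{"op": "step_arm", "data": {
  "dr": [
    [0,0,0],
    [0,0,0],
    [0,0,0],
    [0,0,0],
    [0,0,0],
    [0,0,0],
    [0,0,0],
    [0,0,0]
  ],
  "xyz": [
    [0.01,0,-0.007],
    [0.02,0,-0.014],
    [0.02,0,-0.014],
    [0.02,0,-0.014],
    [0.02,0,-0.014],
    [0.02,0,-0.014],
    [0.02,0,-0.014],
    [0.02,0,-0.014]
  ],
  "gripper": [0.1,0.21,0.24,0.28,0.34,0.4,0.4,0.4],
  "squeeze": 20
}}

```text
time: 27.4
ee_pos: [0.5255, 0.3558, 0.1383]
tcp_rot: [-180.0, -55.0, 50.0]
wrist_force: [0.5, -0.5, 0.9]
opening: 0.0342
```

```bash
python3 - <<'E'
from h import *
applied([.02,0,-.014],[0,0,0])
E
python3 look.py wc15
```

```text
t 27.4 cmd [0.5255 0.3561 0.1381] [-180.  -55.   50.] | meas-cmd mm [ 0.09 -0.32  0.18] rot [ 0.   -0.01  0.  ] F [ 0.5 -0.5  0.9] M [-0.57  0.47 -0.01] open 34.2 q [25, -28, -48, 18, 20, 165]
[0.5256 0.3558 0.1383] [-179.99  -54.99   49.99] [-0.1 -0.1 -0.4] target xy [0.5256 0.3557]
```

Run:
```python
from h import *
c=pickle.load(open("pics/wc15.pkl","rb"));cv2.imwrite("pics/w15.png",c["image"][:,:,::-1])
```

```text
(no output)
```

View pics/w15.png

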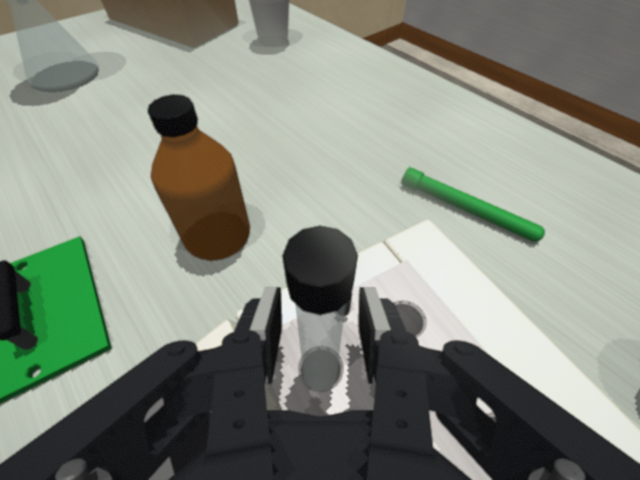

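Run:
```python
import kin; from kin import *
from workcell import bot
q=np.array(bot.get_obs()["q"]); p,R=getcmd()
zt=R.apply([0,0,1]);xt=R.apply([1,0,0])
way=[(p-.07*zt,R),(p-.08*zt+[0,0,.06],R),((.45,.2,.28),down(50)),((.44,.1,.27),down(110)),(graspP(-.04)+[0,0,.07],graspR())]
for wp,wR in way:
    wp=np.array(wp);ang=(R.inv()*wR).as_rotvec(); mx=0
    for t in np.linspace(.1,1,10):
        qn,e=ik(p+(wp-p)*t,R*Ro.from_rotvec(ang*t),q); mx=max(mx,np.abs(qn-q).max()); q=qn
    print(wp.round(3),q.round(1),"%.0e"%e,"rot",np.degrees(np.linalg.norm(ang)).round(0),"dist",np.linalg.norm(wp-p).round(3),"maxdq",mx.round(1)); p,R=wp,wR
want(way[0][0],way[0][1]);want(way[1][0],way[1][1])
```

```text
[0.489 0.312 0.178] [ 21.5 -39.4 -49.2  28.7  23.  162.7] 3e-08 rot 0.0 dist 0.07 maxdq 1.1
[0.483 0.306 0.244] [ 20.9 -41.  -42.7  37.   23.5 162.3] 3e-08 rot 0.0 dist 0.066 maxdq 0.9
[0.45 0.2  0.28] [ 24.   -1.5   8.9 100.4  -0.  154. ] 7e-13 rot 55.0 dist 0.117 maxdq 8.0
[0.44 0.1  0.27] [12.8 -7.4  2.3 99.7 -0.  82.8] 3e-14 rot 60.0 dist 0.101 maxdq 7.2
[ 0.46  -0.03   0.132] [ -2.3 -23.7 -27.4  71.5  -2.4   9.1] 1e-11 rot 60.0 dist 0.191 maxdq 8.0
-> xyz [-0.0, 0.0, -1.75] dr [0.0, 0.0, 0.0]
-> xyz [1.2287, -0.0, -2.8605] dr [0.0, 0.0, 0.0]
```

Retreat straight back, then raise.

Request:
{"op": "step_arm", "data": {
  "dr": [
    [0,0,0],
    [0,0,0],
    [0,0,0],
    [0,0,0],
    [0,0,0],
    [0,0,0],
    [0,0,0],
    [0,0,0]
  ],
  "xyz": [
    [0,0,-0.1],
    [0,0,-0.3],
    [0,0,-0.6],
    [0,0,-0.9],
    [0,0,-1.25],
    [0,0,-1.6],
    [0.3,0,-2.0],
    [0.7,0,-2.4]
  ],
  "gripper": [0.4,0.4,0.4,0.4,0.4,0.4,0.4,0.4]
}}

```text
time: 28.25
ee_pos: [0.4845, 0.307, 0.2167]
tcp_rot: [-180.0, -55.0, 49.9]
wrist_force: [0.3, 0.2, 0.9]
opening: 0.0342
```

Run:
```python
from h import *
from workcell import bot
applied([.7,0,-2.4],[0,0,0])
c=bot.camera("wrist");cv2.imwrite("pics/w16.png",c["image"][:,:,::-1]);pickle.dump(c,open("pics/w16.pkl","wb"))
want((.45,.2,.29),down(50))
```

```text
t 28.25 cmd [0.4852 0.3081 0.2161] [-180.  -55.   50.] | meas-cmd mm [-0.71 -1.13  0.59] rot [-0.01 -0.03  0.03] F [0.3 0.2 0.9] M [-0.51  0.47 -0.02] open 34.2 q [21, -41, -46, 34, 23, 162]
-> xyz [0.0003, 1.0631, -3.2198] dr [-0.0, -0.9599, -0.0]
```

View pics/w16.png

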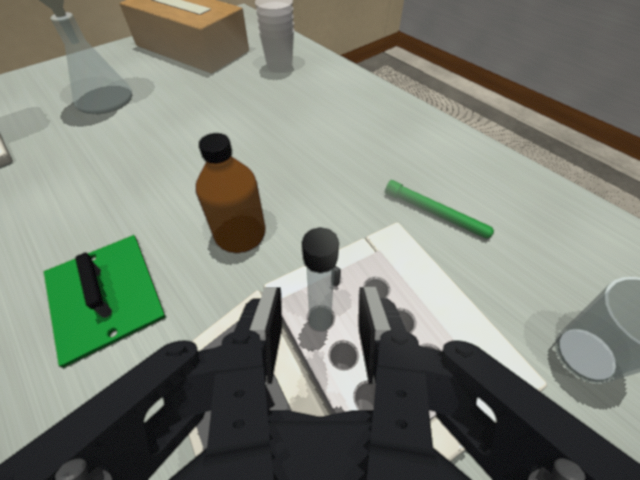

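Tube A stands in its well (cap at (320,248)). Back for tube B.

Request:
{"op": "step_arm", "data": {
  "dr": [
    [0,-0.06,0],
    [0,-0.18,0],
    [0,-0.31,0],
    [0,-0.44,0],
    [0,-0.57,0],
    [0,-0.7,0],
    [0,-0.83,0],
    [0,-0.95,0]
  ],
  "xyz": [
    [0.1,0.1,-0.3],
    [0.1,0.2,-0.8],
    [0.1,0.4,-1.2],
    [0.1,0.5,-1.6],
    [0.1,0.7,-2.0],
    [0,0.8,-2.4],
    [0,0.9,-2.8],
    [0,1.06,-3.2]
  ],
  "gripper": [0.55,0.55,0.55,0.55,0.55,0.55,0.55,0.55]
}}

```text
time: 29.1
ee_pos: [0.4502, 0.1997, 0.2914]
tcp_rot: [180.0, -0.4, 50.0]
wrist_force: [0.3, 0.9, 0.2]
opening: 0.047
```

Run:
```python
import kin; from kin import *
applied([0,1.06,-3.2],[0,-.95,0])
want((.44,.1,.27),down(110)); want((.45,.06,.25),down(112))
```

```text
t 29.1 cmd [0.4503 0.2006 0.2895] [-180.     -0.56   50.  ] | meas-cmd mm [-0.16 -0.88  1.85] rot [-0.04 -0.2  -0.02] F [0.3 0.9 0.2] M [-0.06 -0.03 -0.  ] open 47.0 q [24, -1, 10, 101, 0, 154]
-> xyz [-2.0966, 1.4186, 0.4678] dr [0.0051, -0.0089, -1.0472]
-> xyz [-2.7068, 2.2529, 0.9618] dr [0.0053, -0.0089, -1.0821]
```

Request:
{"op": "step_arm", "data": {
  "dr": [
    [0,0,-0.08],
    [0,0,-0.22],
    [0,0,-0.36],
    [0,0,-0.5],
    [0,0,-0.64],
    [0,-0.01,-0.78],
    [0,-0.01,-0.92],
    [0,-0.01,-1.06]
  ],
  "xyz": [
    [-0.2,0.1,0],
    [-0.5,0.3,0.1],
    [-0.8,0.6,0.2],
    [-1.2,0.9,0.3],
    [-1.6,1.2,0.4],
    [-2.0,1.6,0.6],
    [-2.4,1.9,0.8],
    [-2.7,2.2,0.9]
  ],
  "gripper": [0.55,0.55,0.55,0.55,0.55,0.55,0.55,0.55]
}}

```text
time: 29.9
ee_pos: [0.4481, 0.0602, 0.2526]
tcp_rot: [179.8, 0.2, 111.0]
wrist_force: [0.5, 0.5, 0.3]
opening: 0.0465
```

Run:
```python
import kin; from kin import *
applied([-2.7,2.2,.9],[0,-.01,-1.06])
want(graspP(-.04)+[0,0,.08],graspR())
```

```text
t 29.9 cmd [0.4485 0.0616 0.2525] [179.78   0.19 110.73] | meas-cmd mm [-0.42 -1.35  0.16] rot [-0.01  0.01 -0.31] F [0.5 0.5 0.3] M [ 0.04 -0.03  0.02] open 46.5 q [8, -8, 0, 98, 0, 77]
-> xyz [-2.244, -0.5513, 2.7625] dr [-0.1298, -0.2343, -0.9991]
```

Request:
{"op": "step_arm", "data": {
  "dr": [
    [-0.02,-0.03,-0.13],
    [-0.04,-0.06,-0.27],
    [-0.05,-0.1,-0.41],
    [-0.07,-0.13,-0.55],
    [-0.09,-0.16,-0.69],
    [-0.11,-0.19,-0.83],
    [-0.13,-0.23,-0.97],
    [-0.13,-0.234,-1.0]
  ],
  "xyz": [
    [-0.4,-0.1,0.2],
    [-0.8,-0.2,0.5],
    [-1.2,-0.3,0.9],
    [-1.6,-0.4,1.3],
    [-2.0,-0.5,1.7],
    [-2.24,-0.55,2.2],
    [-2.24,-0.55,2.6],
    [-2.24,-0.55,2.76]
  ],
  "gripper": [0.55,0.55,0.55,0.55,0.55,0.55,0.55,0.55]
}}

```text
time: 30.7
ee_pos: [0.4589, -0.031, 0.1411]
tcp_rot: [-180.0, 15.0, 168.6]
wrist_force: [1.2, 0.8, 0.9]
opening: 0.0468
```

Run:
```python
import kin; from kin import *
from workcell import bot
applied([-2.24,-.55,2.76],[-.13,-.234,-1.0])
c=bot.camera("wrist");cv2.imwrite("pics/w17.png",c["image"][:,:,::-1]);pickle.dump(c,open("pics/w17.pkl","wb"))
want(graspP(-.04)+[0,0,.04],graspR())
o=bot.get_obs();print(o["ee_pos"],o["tcp_rot"])
```

```text
t 30.7 cmd [ 0.4602 -0.0302  0.1423] [179.99  14.99 168.36] | meas-cmd mm [-1.27 -0.77 -1.15] rot [-0.01 -0.01 -0.23] F [1.2 0.8 0.9] M [ 0.04  0.22 -0.  ] open 46.8 q [-2, -24, -27, 72, -2, 9]
-> xyz [0.2583, -0.0043, 0.9686] dr [0.0005, -0.0002, 0.0008]
[ 0.45889669 -0.0308384   0.14082437] [-179.96966307   14.93408592  168.5434942 ]
```

View pics/w17.png

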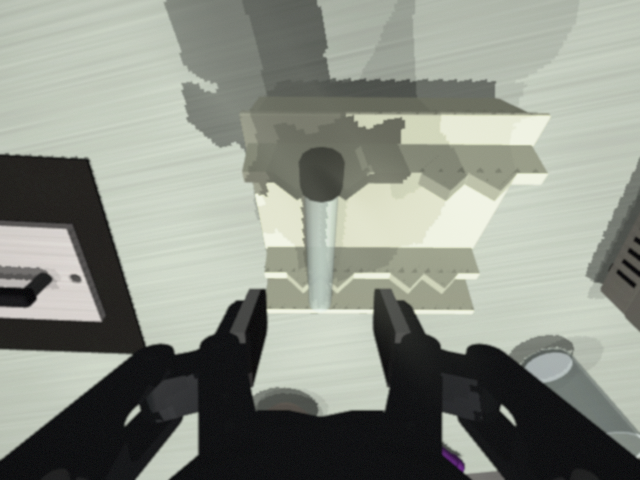

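Request:
{"op": "step_arm", "data": {
  "dr": [
    [0,0,0],
    [0,0,0],
    [0,0,0],
    [0,0,0],
    [0,0,0],
    [0,0,0],
    [0,0,0],
    [0,0,0]
  ],
  "xyz": [
    [0.06,0,0.25],
    [0.17,0,0.65],
    [0.28,0,1.05],
    [0.38,0,1.45],
    [0.46,0,1.75],
    [0.51,0,1.9],
    [0.517,0,1.935],
    [0.517,0,1.935]
  ],
  "gripper": [0.55,0.55,0.55,0.55,0.55,0.55,0.5,0.45],
  "squeeze": 20
}}

```text
time: 31.55
ee_pos: [0.4606, -0.0305, 0.0629]
tcp_rot: [180.0, 15.0, 168.3]
wrist_force: [-1.2, 0.1, 0.2]
opening: 0.0387
```

Request:
{"op": "step_arm", "data": {
  "dr": [
    [0,0,0],
    [0,0,0],
    [0,0,0],
    [0,0,0],
    [0,0,0],
    [0,0,0],
    [0,0,0],
    [0,0,0]
  ],
  "xyz": [
    [0,0,0],
    [0,0,0],
    [0,0,0],
    [0,0,0],
    [0,0,0],
    [0,0,0],
    [0,0,0],
    [0,0,0]
  ],
  "gripper": [0.4,0.35,0.3,0.26,0.22,0.18,0.14,0.1],
  "squeeze": 20
}}

```text
time: 32.35
ee_pos: [0.4604, -0.0307, 0.0626]
tcp_rot: [-180.0, 15.0, 168.3]
wrist_force: [-1.6, -2.4, 1.6]
opening: 0.0173
```

Run:
```python
from h import *
from workcell import bot
applied([.517,0,1.935],[0,0,0])
c=bot.camera("wrist");pickle.dump(c,open("pics/w18.pkl","wb"));cv2.imwrite("pics/w18.png",c["image"][:,:,::-1]);
want(graspP(-.04),graspR())
```

```text
t 32.35 cmd [ 0.4602 -0.0302  0.0622] [179.99  14.99 168.36] | meas-cmd mm [ 0.16 -0.52  0.45] rot [ 0.03 -0.02  0.01] F [-1.6 -2.4  1.6] M [-0.5   0.42 -0.17] open 17.3 q [-2, -23, -35, 64, -2, 9]
-> xyz [-0.0001, -0.0045, -0.0004] dr [0.0005, -0.0002, 0.0008]
```

View pics/w18.png

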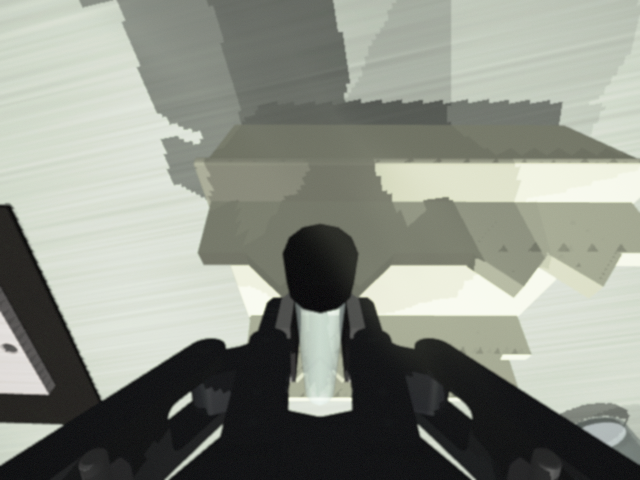

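Tube B is gripped at 17.3 mm and centred. Lifting it.

Request:
{"op": "step_arm", "data": {
  "dr": [
    [0,0,0],
    [0,0,0],
    [0,0,0],
    [0,0,0],
    [0,0,0],
    [0,0,0],
    [0,0,0],
    [0,0,0]
  ],
  "xyz": [
    [0,0,0],
    [0,0,0],
    [-0.01,0,-0.05],
    [-0.05,0,-0.19],
    [-0.12,0,-0.45],
    [-0.24,0,-0.9],
    [-0.41,0,-1.53],
    [-0.6,0,-2.24]
  ],
  "gripper": [0.1,0.1,0.1,0.1,0.1,0.1,0.1,0.1],
  "squeeze": 45
}}

```text
time: 33.2
ee_pos: [0.46, -0.0303, 0.1565]
tcp_rot: [180.0, 15.0, 168.4]
wrist_force: [-0.7, -0.4, 0.1]
opening: 0.0167
```

Run:
```python
import kin; from kin import *
from workcell import bot
applied([-.6,0,-2.24],[0,0,0])
q=np.array(bot.get_obs()["q"]); p,R=getcmd()
Pf=finalP((-.027,-.034),50,.125)
print("Pf",Pf)
way=[((.445,.04,.26),down(105)),((.45,.15,.29),down(50)),(Pf+[-.03,-.04,.06],finalR(50)),(Pf,finalR(50)),(Pf-[0,0,.075],finalR(50)),(Pf-[0,0,.075]-.07*finalR(50).apply([0,0,1]),finalR(50))]
for wp,wR in way:
    wp=np.array(wp);ang=(R.inv()*wR).as_rotvec(); mx=0
    for t in np.linspace(.1,1,10):
        qn,e=ik(p+(wp-p)*t,R*Ro.from_rotvec(ang*t),q); mx=max(mx,np.abs(qn-q).max()); q=qn
    print(wp.round(3),q.round(1),"%.0e"%e,"rot",np.degrees(np.linalg.norm(ang)).round(0),"dist",np.linalg.norm(wp-p).round(3),"maxdq",mx.round(1)); p,R=wp,wR
want(*way[0])
```

```text
t 33.2 cmd [ 0.4602 -0.0303  0.1549] [179.99  14.99 168.36] | meas-cmd mm [-0.21 -0.04  1.52] rot [-0.03  0.04 -0.01] F [-0.7 -0.4  0.1] M [0.04 0.21 0.  ] open 16.7 q [-2, -24, -25, 74, -2, 9]
Pf [0.51366022 0.28878442 0.21410205]
[0.445 0.04  0.26 ] [ 5.1 -8.3  0.3 98.6  0.  80.1] 5e-12 rot 65.0 dist 0.127 maxdq 7.8
[0.45 0.15 0.29] [ 18.4  -3.6   8.  101.6   0.  148.4] 4e-14 rot 55.0 dist 0.114 maxdq 6.9
[0.484 0.249 0.274] [ 11.8 -42.4 -39.4  44.7  30.4 155.7] 1e-10 rot 55.0 dist 0.106 maxdq 7.4
[0.514 0.289 0.214] [ 16.8 -36.6 -43.5  32.9  26.6 159.4] 7e-15 rot 0.0 dist 0.078 maxdq 1.2
[0.514 0.289 0.139] [ 16.8 -34.7 -50.9  23.7  26.6 159.4] 6e-15 rot 0.0 dist 0.075 maxdq 1.0
[0.477 0.245 0.179] [ 11.4 -44.4 -50.7  35.5  30.7 155.4] 6e-08 rot 0.0 dist 0.07 maxdq 1.2
-> xyz [0.0238, 1.6439, -2.725] dr [0.1448, 0.2342, 1.0993]
```

Request:
{"op": "step_arm", "data": {
  "dr": [
    [0.01,0.02,0.09],
    [0.03,0.05,0.22],
    [0.05,0.08,0.36],
    [0.07,0.11,0.5],
    [0.08,0.14,0.64],
    [0.1,0.17,0.78],
    [0.12,0.2,0.92],
    [0.14,0.23,1.06]
  ],
  "xyz": [
    [0,0.1,-0.3],
    [0,0.3,-0.7],
    [0,0.5,-1.2],
    [0,0.7,-1.7],
    [0,0.9,-2.1],
    [0,1.2,-2.4],
    [0,1.4,-2.6],
    [0,1.6,-2.7]
  ],
  "gripper": [0.1,0.1,0.1,0.1,0.1,0.1,0.1,0.1]
}}

```text
time: 34.0
ee_pos: [0.4462, 0.0385, 0.2613]
tcp_rot: [179.8, 0.2, 107.0]
wrist_force: [-0.5, -0.3, 0.0]
opening: 0.0168
```

Run:
```python
import kin; from kin import *
applied([0,1.6,-2.7],[.14,.23,1.06])
want((.45,.15,.29),down(50))
```

```text
t 34.0 cmd [0.4458 0.038  0.2593] [179.85   0.3  107.25] | meas-cmd mm [0.39 0.49 2.02] rot [-0.05  0.06  0.29] F [-0.5 -0.3  0. ] M [-0.01 -0.02  0.03] open 16.8 q [5, -8, 0, 99, 0, 78]
-> xyz [2.6378, 0.9326, -0.7793] dr [0.0051, 0.0034, 0.9993]
```

Request:
{"op": "step_arm", "data": {
  "dr": [
    [0,0,0.12],
    [0,0,0.25],
    [0,0,0.38],
    [0,0,0.51],
    [0,0,0.64],
    [0,0,0.77],
    [0,0,0.9],
    [0.005,0.003,1.0]
  ],
  "xyz": [
    [0.3,0.1,-0.1],
    [0.7,0.2,-0.2],
    [1.1,0.35,-0.3],
    [1.5,0.5,-0.4],
    [1.9,0.65,-0.5],
    [2.2,0.75,-0.6],
    [2.5,0.85,-0.7],
    [2.64,0.93,-0.78]
  ],
  "gripper": [0.1,0.1,0.1,0.1,0.1,0.1,0.1,0.1]
}}

```text
time: 34.8
ee_pos: [0.4498, 0.1509, 0.2914]
tcp_rot: [180.0, -0.0, 49.7]
wrist_force: [-0.3, -0.3, 0.5]
opening: 0.0163
```

Run:
```python
import kin; from kin import *
applied([2.64,.93,-.78],[.005,.003,1.0])
Pf=finalP((-.027,-.034),50,.125)
want(Pf+[-.03,-.04,.06],finalR(50))
```

```text
t 34.8 cmd [0.4499 0.1501 0.29  ] [1.7999e+02 2.0000e-02 4.9960e+01] | meas-cmd mm [-0.03  0.88  1.36] rot [0.   0.06 0.23] F [-0.3 -0.3  0.5] M [-0.04 -0.02 -0.01] open 16.3 q [19, -4, 8, 102, 0, 149]
-> xyz [2.4332, -0.9414, 0.3971] dr [0.0006, 0.9603, -0.0006]
```

Request:
{"op": "step_arm", "data": {
  "dr": [
    [0,0.08,0],
    [0,0.2,0],
    [0,0.33,0],
    [0,0.46,0],
    [0,0.59,0],
    [0,0.72,0],
    [0,0.85,0],
    [0,0.96,0]
  ],
  "xyz": [
    [0.1,0,0],
    [0.4,-0.1,0.05],
    [0.8,-0.2,0.1],
    [1.2,-0.4,0.2],
    [1.5,-0.55,0.25],
    [1.8,-0.7,0.3],
    [2.1,-0.85,0.35],
    [2.43,-0.94,0.4]
  ],
  "gripper": [0.1,0.1,0.1,0.1,0.1,0.1,0.1,0.1]
}}

```text
time: 35.6
ee_pos: [0.4833, 0.2487, 0.2756]
tcp_rot: [179.9, -55.3, 50.1]
wrist_force: [-0.3, 0.8, -0.6]
opening: 0.0167
```

Run:
```python
import kin; from kin import *
applied([2.43,-.94,.4],[0,.96,0])
Pf=finalP((-.027,-.034),50,.118)
want(Pf,finalR(50))
```

```text
t 35.6 cmd [0.4836 0.2487 0.274 ] [179.98 -54.98  49.98] | meas-cmd mm [-0.35  0.05  1.66] rot [ 0.    0.35 -0.06] F [-0.3  0.8 -0.6] M [-0.65  0.53  0.  ] open 16.7 q [12, -43, -40, 44, 31, 156]
-> xyz [-0.6515, -0.071, 1.9842] dr [0.0007, 0.0003, -0.0002]
```

Request:
{"op": "step_arm", "data": {
  "dr": [
    [0,0,0],
    [0,0,0],
    [0,0,0],
    [0,0,0],
    [0,0,0],
    [0,0,0],
    [0,0,0],
    [0,0,0]
  ],
  "xyz": [
    [-0.1,-0.02,0.4],
    [-0.25,-0.04,0.85],
    [-0.4,-0.06,1.3],
    [-0.53,-0.07,1.7],
    [-0.62,-0.07,1.92],
    [-0.65,-0.071,1.984],
    [-0.65,-0.071,1.984],
    [-0.65,-0.071,1.984]
  ],
  "gripper": [0.1,0.1,0.1,0.1,0.1,0.1,0.1,0.1]
}}

```text
time: 36.4
ee_pos: [0.514, 0.2884, 0.2086]
tcp_rot: [179.9, -55.0, 50.0]
wrist_force: [1.2, 0.7, -0.3]
opening: 0.0166
```

```bash
python3 - <<'E'
from h import *
applied([-.65,-.071,1.984],[0,0,0])
E
python3 look.py wc19 "(-.027,-.034)"; python3 -c "
from h import *
c=pickle.load(open('pics/wc19.pkl','rb'));cv2.imwrite('pics/w19.png',c['image'][:,:,::-1])"
```

```text
t 36.4 cmd [0.5137 0.2888 0.2072] [179.98 -54.98  49.98] | meas-cmd mm [ 0.28 -0.4   1.4 ] rot [-0.02  0.05 -0.02] F [ 1.2  0.7 -0.3] M [-0.58  0.5  -0.03] open 16.6 q [17, -37, -44, 32, 27, 159]
[0.514  0.2884 0.2086] [179.91 -55.05  50.02] [-0.6 -0.3 -0.9] target xy [0.5137 0.2888]
```

View pics/wc19.png

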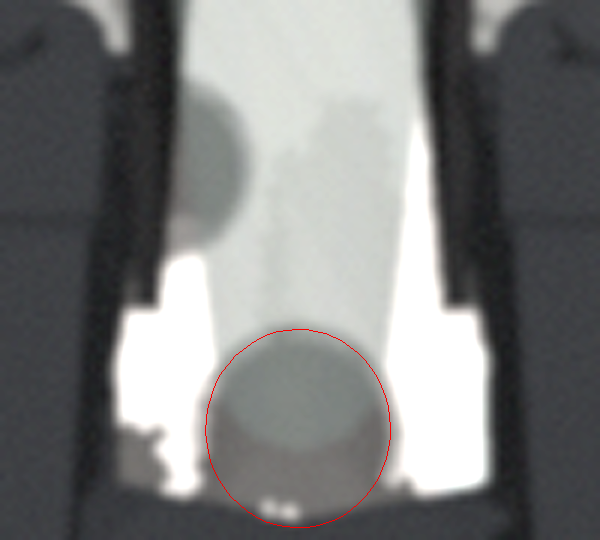

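View pics/w19.png

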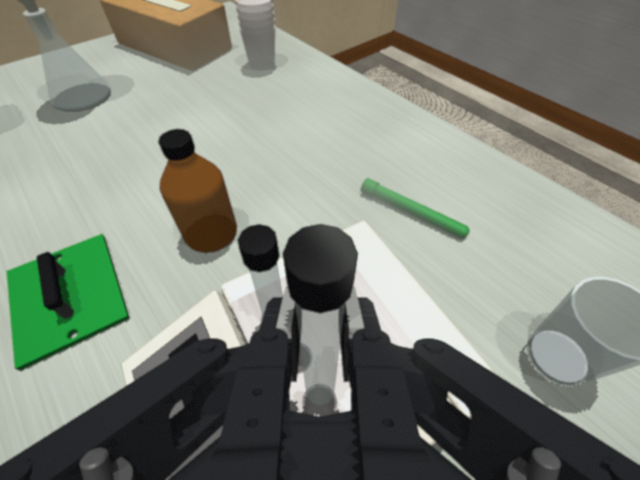

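Request:
{"op": "step_arm", "data": {
  "dr": [
    [0,0,0],
    [0,0,0],
    [0,0,0],
    [0,0,0],
    [0,0,0],
    [0,0,0],
    [0,0,0],
    [0,0,0]
  ],
  "xyz": [
    [-0.05,-0.007,0.035],
    [-0.12,-0.007,0.084],
    [-0.19,-0.007,0.133],
    [-0.26,-0.007,0.182],
    [-0.31,-0.007,0.217],
    [-0.34,-0.007,0.238],
    [-0.35,-0.007,0.245],
    [-0.35,-0.007,0.245]
  ],
  "gripper": [0.1,0.1,0.1,0.1,0.1,0.1,0.1,0.1]
}}

```text
time: 37.25
ee_pos: [0.5136, 0.2887, 0.1903]
tcp_rot: [180.0, -55.0, 50.0]
wrist_force: [0.1, -0.8, -0.7]
opening: 0.0164
```

```bash
python3 - <<'E'
from h import *
applied([-.35,-.007,.245],[0,0,0])
E
python3 look.py wc20 "(-.027,-.034)"
```

```text
t 37.25 cmd [0.5135 0.289  0.1901] [179.98 -54.98  49.98] | meas-cmd mm [ 0.13 -0.28  0.28] rot [0. 0. 0.] F [ 0.1 -0.8 -0.7] M [-0.64  0.54 -0.02] open 16.4 q [17, -36, -46, 30, 27, 159]
[0.5136 0.2887 0.1905] [179.97 -54.99  49.99] [ 0.1 -0.  -0.1] target xy [0.5137 0.2888]
```

View pics/wc20.png

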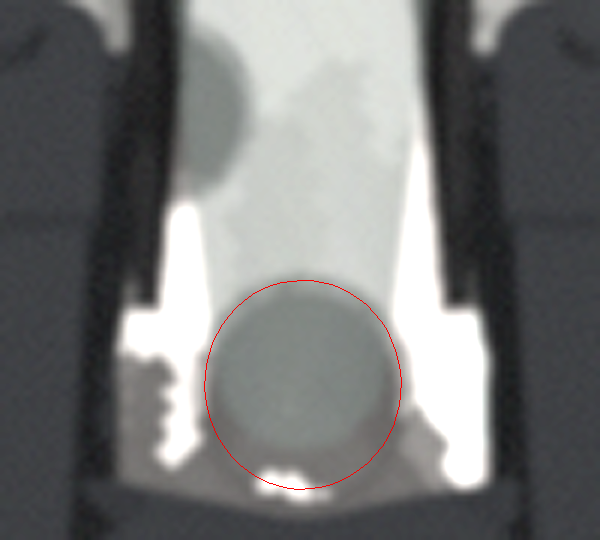

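Same picture as with tube A: the foot is inside the rim. Lowering 20 mm, then checking the force.

Request:
{"op": "step_arm", "data": {
  "dr": [
    [0,0,0],
    [0,0,0],
    [0,0,0],
    [0,0,0],
    [0,0,0],
    [0,0,0],
    [0,0,0],
    [0,0,0]
  ],
  "xyz": [
    [-0.03,0.002,0.021],
    [-0.08,0.002,0.056],
    [-0.14,0.002,0.098],
    [-0.2,0.002,0.14],
    [-0.26,0.002,0.182],
    [-0.32,0.002,0.224],
    [-0.38,0.002,0.266],
    [-0.41,0.002,0.287]
  ],
  "gripper": [0.1,0.1,0.1,0.1,0.1,0.1,0.1,0.1]
}}

```text
time: 38.1
ee_pos: [0.5135, 0.2886, 0.1698]
tcp_rot: [-180.0, -55.0, 50.0]
wrist_force: [0.6, -0.9, 1.1]
opening: 0.0166
```

Run:
```python
from h import *
applied([-.41,.002,.287],[0,0,0])
```

```text
t 38.1 cmd [0.5135 0.2889 0.17  ] [179.98 -54.98  49.98] | meas-cmd mm [ 0.02 -0.32 -0.23] rot [ 0.01 -0.02  0.01] F [ 0.6 -0.9  1.1] M [-0.63  0.48  0.04] open 16.6 q [17, -36, -48, 28, 27, 159]
```

Request:
{"op": "step_arm", "data": {
  "dr": [
    [0,0,0],
    [0,0,0],
    [0,0,0],
    [0,0,0],
    [0,0,0],
    [0,0,0],
    [0,0,0],
    [0,0,0]
  ],
  "xyz": [
    [-0.08,0,0.056],
    [-0.16,0,0.112],
    [-0.24,0,0.168],
    [-0.32,0,0.224],
    [-0.4,0,0.28],
    [-0.47,0,0.329],
    [-0.53,0,0.371],
    [-0.557,0,0.39]
  ],
  "gripper": [0.1,0.1,0.1,0.1,0.1,0.1,0.1,0.1]
}}

```text
time: 38.9
ee_pos: [0.5135, 0.2886, 0.1427]
tcp_rot: [180.0, -55.0, 50.0]
wrist_force: [0.2, -0.0, -0.1]
opening: 0.0164
```

Run:
```python
from h import *
applied([-.557,0,.39],[0,0,0])
```

```text
t 38.9 cmd [0.5135 0.2889 0.1428] [179.98 -54.98  49.98] | meas-cmd mm [ 0.02 -0.31 -0.18] rot [ 0.01 -0.02  0.01] F [ 0.2 -0.  -0.1] M [-0.59  0.54  0.03] open 16.4 q [17, -35, -51, 24, 27, 159]
```

Request:
{"op": "step_arm", "data": {
  "dr": [
    [0,0,0],
    [0,0,0],
    [0,0,0],
    [0,0,0],
    [0,0,0],
    [0,0,0],
    [0,0,0],
    [0,0,0]
  ],
  "xyz": [
    [-0.015,0,0.011],
    [-0.03,0,0.021],
    [-0.045,0,0.032],
    [-0.06,0,0.042],
    [-0.075,0,0.052],
    [-0.09,0,0.063],
    [-0.1,0,0.07],
    [-0.1,0,0.07]
  ],
  "gripper": [0.1,0.1,0.1,0.1,0.1,0.1,0.1,0.1]
}}

```text
time: 39.7
ee_pos: [0.5137, 0.2886, 0.1382]
tcp_rot: [180.0, -55.0, 50.0]
wrist_force: [-0.6, 0.1, -0.6]
opening: 0.0165
```

Run:
```python
from h import *
applied([-.1,0,.07],[0,0,0])
```

```text
t 39.7 cmd [0.5135 0.2889 0.138 ] [179.98 -54.98  49.98] | meas-cmd mm [ 0.13 -0.29  0.27] rot [0. 0. 0.] F [-0.6  0.1 -0.6] M [-0.58  0.5  -0.  ] open 16.5 q [17, -35, -51, 24, 27, 159]
```

Request:
{"op": "step_arm", "data": {
  "dr": [
    [0,0,0],
    [0,0,0],
    [0,0,0],
    [0,0,0],
    [0,0,0],
    [0,0,0],
    [0,0,0],
    [0,0,0]
  ],
  "xyz": [
    [-0.006,0,0.004],
    [-0.012,0,0.008],
    [-0.018,0,0.012],
    [-0.024,0,0.016],
    [-0.03,0,0.02],
    [-0.03,0,0.021],
    [-0.03,0,0.021],
    [-0.03,0,0.021]
  ],
  "gripper": [0.1,0.1,0.1,0.1,0.1,0.1,0.1,0.1]
}}

```text
time: 40.5
ee_pos: [0.5141, 0.2889, 0.1381]
tcp_rot: [179.9, -55.1, 50.1]
wrist_force: [-2.6, -1.7, 6.2]
opening: 0.0167
```

Run:
```python
from h import *
applied([-.03,0,.021],[0,0,0])
```

```text
t 40.5 cmd [0.5135 0.2889 0.1365] [179.98 -54.98  49.98] | meas-cmd mm [ 0.53 -0.03  1.65] rot [-0.01  0.11 -0.05] F [-2.6 -1.7  6.2] M [0.05 0.22 0.14] open 16.7 q [17, -35, -51, 23, 27, 159]
```

Bottom contact at the same height as tube A (TCP z = 0.138, +6 N). Relax and release.

Request:
{"op": "step_arm", "data": {
  "dr": [
    [0,0,0],
    [0,0,0],
    [0,0,0],
    [0,0,0],
    [0,0,0],
    [0,0,0],
    [0,0,0],
    [0,0,0]
  ],
  "xyz": [
    [0.015,0,-0.011],
    [0.03,0,-0.021],
    [0.03,0,-0.021],
    [0.03,0,-0.021],
    [0.03,0,-0.021],
    [0.03,0,-0.021],
    [0.03,0,-0.021],
    [0.03,0,-0.021]
  ],
  "gripper": [0.1,0.1,0.21,0.24,0.28,0.34,0.38,0.38],
  "squeeze": 20
}}

```text
time: 41.3
ee_pos: [0.5136, 0.2886, 0.1381]
tcp_rot: [180.0, -55.0, 50.0]
wrist_force: [0.1, -0.8, -0.1]
opening: 0.0327
```

Run:
```python
from h import *
from workcell import bot
applied([.03,0,-.021],[0,0,0])
c=bot.camera("wrist");pickle.dump(c,open("pics/w21.pkl","wb"));cv2.imwrite("pics/w21.png",c["image"][:,:,::-1])
```

```text
t 41.3 cmd [0.5135 0.2889 0.138 ] [179.98 -54.98  49.98] | meas-cmd mm [ 0.08 -0.32  0.13] rot [ 0.   -0.01  0.01] F [ 0.1 -0.8 -0.1] M [-0.5   0.48 -0.01] open 32.7 q [17, -35, -51, 24, 27, 159]
```

View pics/w21.png

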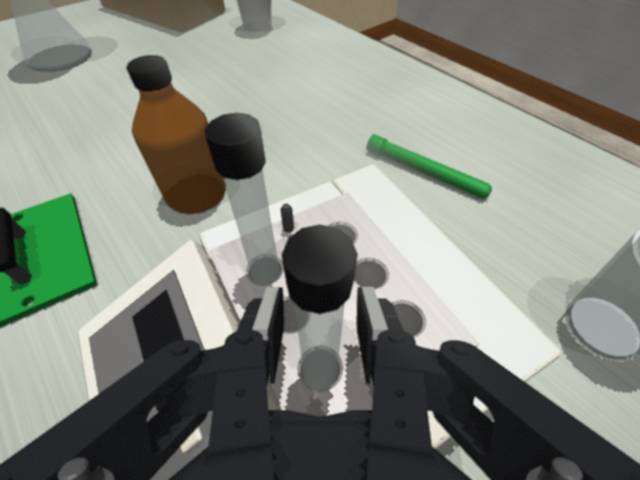

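Run:
```python
import kin; from kin import *
from workcell import bot
q=np.array(bot.get_obs()["q"]); p,R=getcmd()
for x in ([0,0,-1.4],[1,0,-1.8],[1.8,0,-2]):
    print(x,ik(p+R.apply(np.array(x)*.04),R,q)[0].round(1))
```

```text
[0, 0, -1.4] [ 12.7 -42.7 -51.   33.   29.7 156.4]
[1, 0, -1.8] [ 13.7 -41.6 -46.   36.6  29.  157.1]
[1.8, 0, -2] [ 14.8 -39.9 -41.9  38.6  28.1 158. ]
```

Request:
{"op": "step_arm", "data": {
  "dr": [
    [0,0,0],
    [0,0,0],
    [0,0,0],
    [0,0,0],
    [0,0,0],
    [0,0,0],
    [0,0,0],
    [0,0,0]
  ],
  "xyz": [
    [0,0,-0.1],
    [0,0,-0.3],
    [0,0,-0.6],
    [0,0,-0.9],
    [0,0,-1.2],
    [0,0,-1.35],
    [0,0,-1.4],
    [0,0,-1.4]
  ],
  "gripper": [0.38,0.38,0.38,0.38,0.38,0.38,0.38,0.38]
}}

```text
time: 42.15
ee_pos: [0.4842, 0.2533, 0.1707]
tcp_rot: [179.9, -55.0, 50.0]
wrist_force: [-0.3, 0.0, 0.5]
opening: 0.0323
```

Run:
```python
import kin; from kin import *
from workcell import bot
applied([0,0,-1.4],[0,0,0])
want((.43,.15,.30),down(60))
q=np.array(bot.get_obs()["q"]); p,R=getcmd(); wp=np.array([.43,.15,.30]);wR=down(60)
ang=(R.inv()*wR).as_rotvec()
for t in np.linspace(.125,1,8):
    q,e=ik(p+(wp-p)*t,R*Ro.from_rotvec(ang*t),q); print(q.round(0),(p+(wp-p)*t).round(3))
```

```text
t 42.15 cmd [0.484  0.2538 0.1701] [179.98 -54.98  49.98] | meas-cmd mm [ 0.22 -0.46  0.63] rot [-0.03  0.03 -0.01] F [-0.3  0.   0.5] M [-0.56  0.54  0.  ] open 32.3 q [13, -43, -51, 33, 30, 156]
-> xyz [1.0212, 0.6365, -4.2018] dr [0.0843, -0.9571, -0.1615]
[ 13. -39. -43.  45.  27. 152.] [0.477 0.241 0.186]
[ 13. -35. -35.  55.  24. 148.] [0.471 0.228 0.203]
[ 14. -30. -28.  64.  21. 145.] [0.464 0.215 0.219]
[ 14. -25. -20.  73.  17. 142.] [0.457 0.202 0.235]
[ 16. -20. -13.  81.  12. 141.] [0.45  0.189 0.251]
[ 17. -15.  -6.  88.   8. 140.] [0.444 0.176 0.268]
[ 18. -11.   1.  96.   4. 139.] [0.437 0.163 0.284]
[ 19.  -6.   7. 103.  -0. 139.] [0.43 0.15 0.3 ]
```

Request:
{"op": "step_arm", "data": {
  "dr": [
    [0.01,-0.1,-0.02],
    [0.02,-0.22,-0.04],
    [0.03,-0.35,-0.06],
    [0.04,-0.48,-0.08],
    [0.05,-0.61,-0.1],
    [0.06,-0.74,-0.12],
    [0.07,-0.86,-0.14],
    [0.08,-0.95,-0.16]
  ],
  "xyz": [
    [0.1,0.05,-0.4],
    [0.25,0.15,-1.0],
    [0.4,0.25,-1.6],
    [0.55,0.3,-2.2],
    [0.7,0.4,-2.8],
    [0.8,0.5,-3.4],
    [0.9,0.6,-3.9],
    [1.0,0.64,-4.2]
  ],
  "gripper": [0.38,0.38,0.38,0.38,0.38,0.38,0.38,0.38]
}}

```text
time: 42.95
ee_pos: [0.4306, 0.1491, 0.3004]
tcp_rot: [179.8, -0.1, 59.9]
wrist_force: [0.7, 0.1, 0.3]
opening: 0.0327
```

Run:
```python
from h import *
from workcell import bot
applied([1,.64,-4.2],[.08,-.95,-.16])
for n in("wrist","scene","top"):
    c=bot.camera(n);pickle.dump(c,open(f"pics/{n}22.pkl","wb"));cv2.imwrite(f"pics/{n}22.png",c["image"][:,:,::-1])
```

```text
t 42.95 cmd [0.4298 0.1496 0.2993] [179.79  -0.4   59.82] | meas-cmd mm [ 0.78 -0.44  1.11] rot [-0.01 -0.25 -0.07] F [0.7 0.1 0.3] M [ 0.07 -0.    0.06] open 32.7 q [19, -6, 7, 103, 0, 139]
```

View pics/wrist22.png

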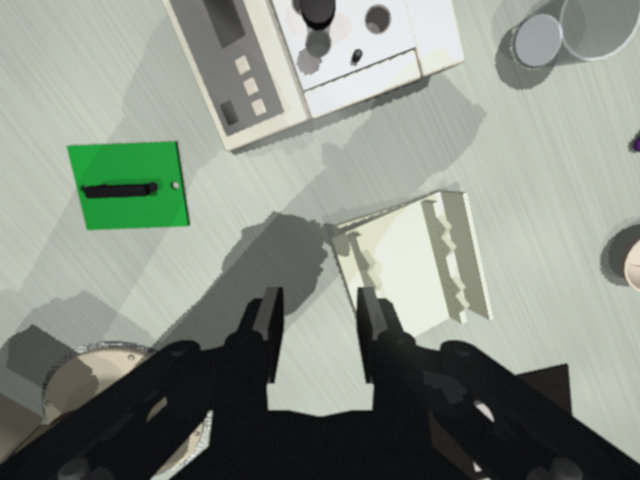

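View pics/scene22.png

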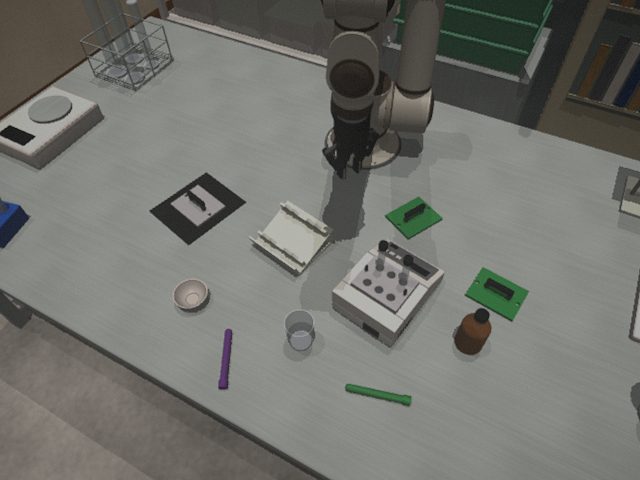

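View pics/top22.png

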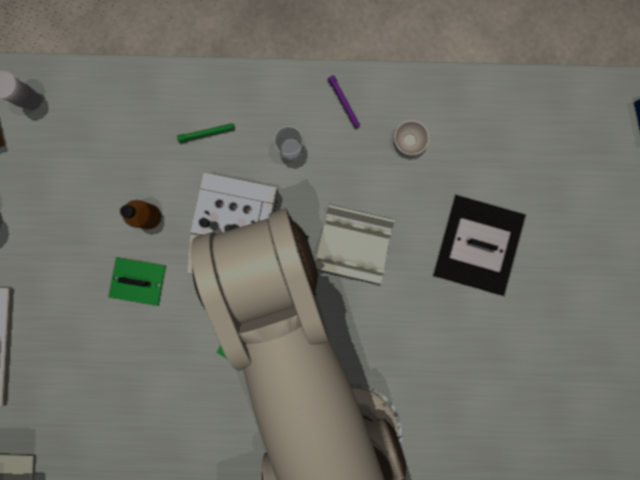

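The scene shows both tubes upright in the front wells (caps at (383,245) and (408,260)) and the cover on the mat at (197,203). The bystanders haven't moved. I'll check cap heights and cover centring with numbers.

Run:
```python
from h import *
S=pickle.load(open("pics/scene22.pkl","rb"));T=pickle.load(open("pics/top22.pkl","rb"))
im=np.ascontiguousarray(S["image"][:,:,::-1]);x,y,w,h,f=345,230,100,90,6
A=cv2.resize(im[y:y+h,x:x+w],(w*f,h*f),interpolation=cv2.INTER_CUBIC)
off=np.array([0.2,1.2]) # scene residual bias seen in cover fit (pred-obs about 0,-1.2)
t=np.linspace(0,2*np.pi,50)
for yy in(.034,-.034):
    for z,r in((.2,.011),(.182,.011),(.1,.01025)):
        q=proj(S,place(BLK,np.c_[-.027+r*np.cos(t),yy+r*np.sin(t),np.full(50,z)]))+off
        cv2.polylines(A,[((q-[x,y])*f+f/2).round().astype(np.int32)],True,(0,0,255),1)
cv2.imwrite("pics/sc22.png",A)
g=T["image"].astype(int); sub=g[190:300,430:530]; 
mat=(sub.max(2)<45).astype(np.uint8); cov=((sub.min(2)>110)).astype(np.uint8)
hull=cv2.convexHull(np.argwhere(mat)[:,::-1].astype(np.int32)); M=np.zeros_like(mat); cv2.fillConvexPoly(M,hull,1)
cov=cov*M; k,l,st,ce=cv2.connectedComponentsWithStats(cov); i=1+st[1:,4].argmax()
rm=cv2.minAreaRect(hull.astype(np.float32)); rc=cv2.minAreaRect(np.argwhere(l==i)[:,::-1].astype(np.float32))
print(rm,rc); a=ray(T,(rm[0][0]+430,rm[0][1]+190),.004);b=ray(T,(rc[0][0]+430,rc[0][1]+190),.012);print(a,b,(b-a)[:2]*1e3)
```

```text
((49.08282470703125, 55.02268600463867), (72.36078643798828, 83.78895568847656), 15.32150936126709) ((49.74528503417969, 54.641502380371094), (50.6860466003418, 40.384002685546875), 15.945395469665527)
[ 0.48694874 -0.31896923  0.004     ] [ 0.48767163 -0.31805639  0.012     ] [0.72289695 0.91284237]
```

View pics/sc22.png

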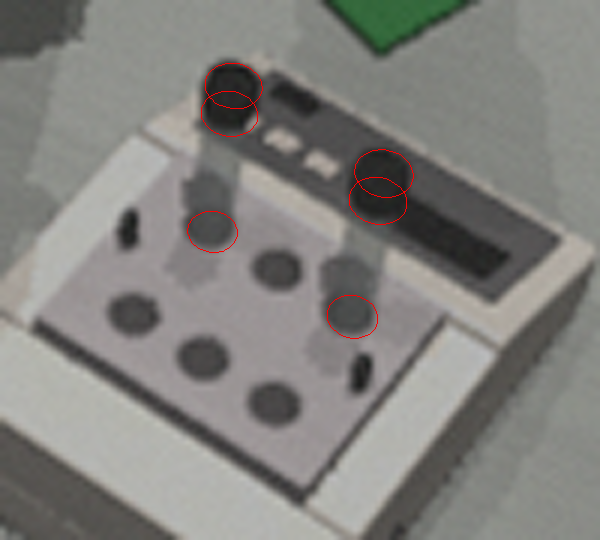

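The caps sit where full seating predicts (tops at z = 0.200 m), and the cover is about 1 mm from the mat's centre. The arm is clear, so I'm handing in.

```bash
python3 -c "
from workcell import bot
print(bot.job_done())"
```

```text
the job is handed in; nothing more can be done
None
```

The job is done and handed in at about 43 s of the 72 s allowed; the hand-in reports no verdict.

- **Cover:** I lifted it straight up off the dowels, level, and laid it flat on the mat with the handle up. In the top view it is about 1 mm off the mat's centre.
- **Tubes:** I took both clear tubes from the rest and turned them upright. Tube_a went into the front-left well and tube_b into the front-right. I lowered each until it touched bottom, at 4–6 N and the same gripper height for both. The scene image shows the caps where fully seated tubes should be.
- **Everything else:** The last images show the beaker, bottle, dish and look-alikes where they were, and the gripper clear of everything.
- **Checks that disagreed:** The top and scene cameras differed by 5–8 mm on the block's position. I relied on the wrist camera, and its outlines matched the well rims to about 1 pixel. No check failed.

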